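# Clear the jammed eyedrop dispenser

## Robot

A 6-joint arm with a two-finger parallel gripper is mounted at the origin on the work surface. World frame = base frame: x ahead of the robot, y to its left, z up, the work surface at z = 0. Lengths are in m, angles in rad, forces in N, time in s.
With the tool pointing down it reaches from about 0.225 to 0.875 m from the base axis. Payload 3.4 kg.
Tool frame: the origin (TCP) lies at the very end of the fingers, on their centre line; the grasp point (between the pads) lies 19 mm behind it; z points along the fingers, y is the direction in which the jaws open and shut (so a half turn about z gives the same grasp; the last joint's range is limited). The gripper opens to 85 mm and grips with 20 to 120 N. Pads are 22 mm wide; open, the fingers measure 114 mm over their backs; the gripper's body (76 mm by 85 mm) begins 54 mm behind the grasp point. The pads swing forward as they close: fully open they stand 13 mm farther back than shut.
Start: joints at [-1.33, 0.276, 1.505, -0, 1.361, -0.121], TCP at [0.204, -0.538, 0.231] pointing down, gripper open.
Joint ranges: [-2.89, 2.89], [-0.75, 2.08], [0.22, 2.7], [-1.18, 4.32], [0.11, 2.71], [-2.7, 2.7]. Speed limits (rad/s): [2.57, 2.57, 3.14, 3.14, 3.14, 3.14].

## Interface

Orientations are given as a unit quaternion [w, x, y, z].
In Python, from rig import get_state, get_image, camera_model, sign_off gives the robot as it stands. The module is installed in compiled form; this text tells all that it offers.
- The arm moves only by the tool drive_tool, never from a script. Its argument "motion" is text: rows parted by semicolons, each of 7 numbers parted by spaces: the turn, a rotation vector about the tool's x, y, z in degrees, then the shift along the tool's x, y, z in m, then the opening in per cent of the stroke, from 0 (shut) to 100 (fully open). In form: wx wy wz tx ty tz hand; .... A call has 1 to 12 rows; each row shifts and turns the pose as measured when the row begins, along the tool's axes as they then stand; what a row does not reach is not made up. A row lasts 1/8 s, in which the tool goes at most 62.5 mm and 10.7 degrees, less where a joint would pass 70% of its speed; a pose out of reach is approached as far as the arm can. A call is refused whole if a number of a shift passes 0.0625 or a number of a turn 10.7, either way. A call with a gripper value outside its range is refused whole. The fingers move at their own pace and stop on an object; "newtons" is the grip in N (left out, the last holds). Time passes only in rows, so rows that do not move let the fingers close. It gives the time, the measured TCP pose, the force and the opening at its end, in the units of the state.
- get_state(): the state, without advancing time (a new reading comes with each control period).
- get_image(name): name is "side" or "top"; returns (picture, depth): 400x640x3 uint8, red, green, blue; 400x640 float32, m along the optical axis (not along the pixel's ray), 0 where there is no reading.
- camera_model(name): a dict with "camera_matrix" (3x3 intrinsics, pixels), "cam_to_world" (4x4, takes a point from camera to world coordinates). Camera axes: x right, y up, looking along -z (the intrinsics and any distortion apply to the point x, -y, -z); pixel columns grow to the right and rows downward; lengths in m; the calibration is good to about 2 mm. A picture is of the moment at which its call begins. camera_model takes no time and is no camera call.
- sign_off(): hands the job in, once; it reports no verdict.
The state is a dict: "clock": time; "qpos": joint angles; "qd": joint speeds; "effort": joint torques, N m; "position": TCP position; "ee_rot": TCP orientation; "contact_force": force on the tool from outside, world axes, zero at the start; "moment": the same for the moment, N m; "width": finger opening in m.
Only numpy, scipy, OpenCV 4.12 (cv2) and the standard library are available. Lean on these libraries where they do the work, as an engineer would, in place of code of your own. Each camera call takes 0.05 s, during which the arm holds its last target.

## Task

The closed pillbox has dropped into one of the two sloping eyedrop-bottle dispensers and is stuck behind its cross bar, holding back two bottles. Lift the pillbox out so that the bottles roll down to the stop, and set it gently, lid up, in the middle of the white saucer; then take the front bottle from that dispenser's stop and lay it gently in the square steel tray, so that the last bottle rolls down to the stop. Leave all the other things where they are.

Things in the scene. Friction and masses are not known exactly. Their poses are not given: they have to be found in the camera images.
- dispenser: the jammed dispenser, fixed: light grey chute sloping 30 degrees, low end at the robot's side, on a grey foot 200 x 90 mm. Origin: centre of the foot on the cart top; x level, uphill (away from the low end), y across, z up. Floor starts at (x,z)=(-90,45) mm at the stop and rises 210 mm along the slope. Channel 58 mm wide; side walls 4 mm thick, 10 mm high; stop wall 20 mm high
- dispenser_stop (a point): where the centre of a bottle lies when it rests on the chute floor against the stop wall of the jammed dispenser (12 mm above the floor, 12 mm from the stop); axes as the dispenser's
- dispenser_bar (a point): centre of the steel cross bar of the jammed dispenser, 6 x 6 mm, 74 mm long, 70 to 76 mm up the slope from the stop, 28 mm clear below it (bottles roll under, the pillbox cannot), on 4 mm thick posts just outside the walls; axes as the dispenser's
- dispenser_deck (a point): middle of the lower front edge of the deck that overhangs the upper chute of the jammed dispenser, straight above the pillbox's uphill edge. Deck and the white drawer on it are 86 mm wide and reach from here 112 mm uphill and 85 mm up. They leave no room for an upright gripper at the pillbox: it must lean towards the low end, square to the slope (30 degrees) or more; axes as the dispenser's
- dispenser_other: the other dispenser, same make and axes, fixed, with one bottle already at its stop; nothing to do there
- pillbox: closed white pillbox with rounded edges and a grey seam, 46 (own x) x 36 (own y) x 36 mm (own z, lid up); it stays shut. Origin: centre of its underside. Lies on the chute floor, tilted with it, long side along the slope, against the uphill side of the cross bar; its own x points up the slope, its z square to the chute floor. The two 46 mm long side faces (36 mm apart) stand clear above the 10 mm chute walls. About 50 g
- bottle_1: front capped eyedrop bottle, 24 mm diameter and 54 mm long, cap as wide as the body, white with grey cap. Origin at its centre; its long axis is its own y, lying level across the chute. Starts just uphill of the pillbox, rolls freely. At the stop its ends can be gripped (54 mm apart) above the chute walls. About 25 g
- bottle_2: the second bottle, same as bottle_1, just uphill of it
- bottle_other: the same kind of bottle, lying at the stop of the other dispenser; origin at its centre. A bystander, to be left alone
- saucer: white ceramic saucer 150 mm across, 18 mm high at the rim, loose; its flat middle is 5 mm above the cart top. Origin: centre of its underside, z up
- tray: square steel tray 180 x 180 x 22 mm, fixed, walls and floor 3 mm thick, open on top. Origin: centre of its underside; x and y along its sides. A small standing bottle occupies the corner at about (+55,+55) mm
- dropper_tray: capped eyedrop bottle like bottle_1 but standing upright, cap up, 24 mm across and 54 mm tall; origin at the centre of its underside. A bystander, to be left alone; it stands in a corner of the tray
- dropper_saucer: capped eyedrop bottle like bottle_1 but standing upright, cap up, 24 mm across and 54 mm tall; origin at the centre of its underside. A bystander, to be left alone; it stands on the cart about 115 mm from the saucer's centre
- glasses_case: black glasses case 60 x 150 x 34 mm lying between the robot and the dispensers; origin centre of underside, long along y; bystander
- mug: blue ceramic mug 80 mm across, 90 mm tall, origin centre of underside; bystander
- ointment_jar: closed jar 52 mm across, 50 mm tall, origin centre of underside; bystander
- carousel_rim (a point): a point near the edge of a white rotating carousel (170 mm across, about 110 mm tall with bottles and a knob on top); bystander, not to be turned

How it is judged:
On the way, in this order (a step that is already met when the one before it is completed fails the run):
1. the pillbox is lifted out of the chute and the front bottle has rolled down to the stop with the other one behind it (distance between pillbox and dispenser_stop above 0.11 m and distance between bottle_1 and dispenser_stop below 0.01 m and distance between bottle_2 and dispenser_stop below 0.034 m), for 0.1 s.
2. the pillbox stands lid up in the middle of the saucer, let go, both bottles still at the stop (horizontal distance between pillbox and saucer below 0.025 m and angle between pillbox's own z axis and vertical below 0.12 rad and z of pillbox in the frame of saucer below 0.016 m and contact force between pillbox and the fingers below 0.05 N and linear speed of pillbox below 0.02 m/s and distance between bottle_1 and dispenser_stop below 0.01 m), for 0.2 s.
At the end, for the whole second after the job is handed in: The pillbox stands lid up (within 7 degrees) with its centre within 25 mm of the saucer's centre, on its floor; bottle_1 lies at rest inside the tray, on its floor; bottle_2 rests at the stop of the dispenser (within 10 mm); all released (horizontal distance between pillbox and saucer below 0.025 m and angle between pillbox's own z axis and vertical below 0.12 rad and z of pillbox in the frame of saucer below 0.016 m and contact force between each of pillbox, bottle_1 and the fingers below 0.05 N and linear speed of each of pillbox, bottle_1, bottle_2 below 0.02 m/s and distance between bottle_2 and dispenser_stop below 0.01 m and x of bottle_1 in the frame of tray between -0.085 and 0.085 m and y of bottle_1 in the frame of tray between -0.085 and 0.085 m and z of bottle_1 in the frame of tray below 0.022 m); the robot touches nothing.
It fails at once if a bystander bottle, the glasses case, the mug or the jar moved more than 25 mm (distance of any of bottle_other, dropper_tray, dropper_saucer, glasses_case, mug, ointment_jar from where it was at the start of the episode above 0.025 m).
It fails at once if carousel turned or shoved by more than 20 mm at its rim (distance of carousel_rim from where it was at the start of the episode above 0.02 m).
It fails at once if saucer shoved by more than 25 mm (distance of saucer from where it was at the start of the episode above 0.025 m).
It fails at once if pillbox dropped or banged on the saucer (let go more than about 13 mm up, or over 30 N) (contact force between pillbox and saucer above 30 N or (linear speed of pillbox above 0.5 m/s and contact force between pillbox and the fingers below 0.05 N and horizontal distance between pillbox and saucer below 0.09 m)).
It fails at once if bottle_1 dropped into the tray (let go more than about 13 mm up) (linear speed of bottle_1 above 0.5 m/s and contact force between bottle_1 and the fingers below 0.05 N and horizontal distance between bottle_1 and tray below 0.09 m).
It also fails if it takes over 70 s, if anything falls off the work surface, if the arm or the gripper's body presses on something with over 40 N, if the wrist force passes 120 N, or if a joint passes its speed limit or range.

## Working session

There is one attempt and no reset: what is moved stays moved. The work goes in short steps, Python scripts to look and compute and a tool call to move; the robot and the scene stay as the last step left them, time stands still between calls to the robot, and variables do not carry over. Pictures are saved under pics/ and viewed, and the job is handed in when it is done.

Besides the shell and the picture viewer there is one more tool, called after "Request:" as name(argument=value, ...), one argument or row to a line, values as JSON. drive_tool: Moves the arm, as the interface text tells. Its arguments: {"type":"object","properties":{"motion":{"type":"string"},"newtons":{"type":"number"}},"required":["motion"]}

```bash
mkdir -p pics; python3 - <<'E'
from rig import *
import cv2,numpy as np
s=get_state(); print({k:np.round(v,4) for k,v in s.items()})
for n in ["side","top"]:
    p,d=get_image(n); cv2.imwrite(f"pics/{n}0.png",p[:,:,::-1]); np.savez(f"{n}0.npz",p=p,d=d)
    m=camera_model(n); print(n,{k:np.round(v,4) for k,v in m.items()}); print((d>0).mean(), d.min(), d.max())
E
```

```text
{'clock': np.float64(0.0), 'qpos': array([-1.33  ,  0.2766,  1.5061,  0.    ,  1.3607, -0.121 ]), 'qd': array([ 0.0009, -0.0002,  0.0005, -0.0008, -0.0004,  0.0005]), 'effort': array([-3.00000e-04, -4.16783e+01, -2.45807e+01, -5.00000e-04,
        1.09000e-02, -0.00000e+00]), 'position': array([ 0.2034, -0.5373,  0.2304]), 'ee_rot': array([-9.000e-04,  9.837e-01,  1.799e-01, -1.000e-04]), 'contact_force': array([-0.2273, -0.3534, -0.3929]), 'moment': array([-0.0082,  0.0193,  0.0382]), 'width': np.float64(0.0855)}
side {'camera_matrix': array([[438.8487,   0.    , 315.9434],
       [  0.    , 438.8487, 192.8256],
       [  0.    ,   0.    ,   1.    ]]), 'cam_to_world': array([[-0.9973,  0.0322, -0.0661,  0.4975],
       [-0.0732, -0.5261,  0.8473,  0.9074],
       [-0.0075,  0.8498,  0.527 ,  0.6754],
       [ 0.    ,  0.    ,  0.    ,  1.    ]])}
0.9960546875 0.0 3.6093307
top {'camera_matrix': array([[370.1513,   0.    , 319.991 ],
       [  0.    , 370.1513, 201.8076],
       [  0.    ,   0.    ,   1.    ]]), 'cam_to_world': array([[-0.0171,  0.9813, -0.1918,  0.3789],
       [-0.9998, -0.0161,  0.0065,  0.0065],
       [ 0.0033,  0.1919,  0.9814,  1.1709],
       [ 0.    ,  0.    ,  0.    ,  1.    ]])}
0.99583203125 0.0 2.1645684
```

View pics/side0.png

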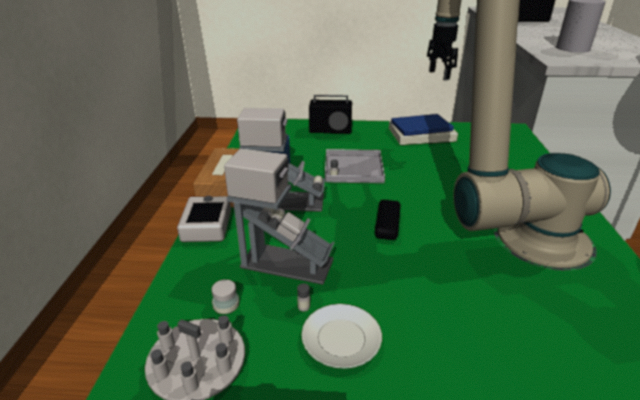

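View pics/top0.png

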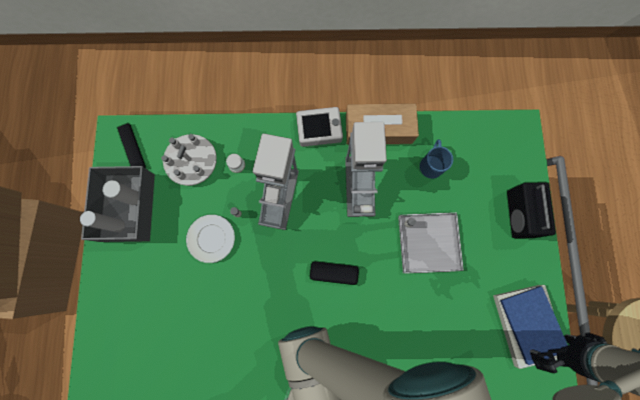

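The top view shows the jammed dispenser around (272,185), with the white pillbox near (272,195). The other dispenser is around (365,170) with its bottle at (366,210). The saucer is at (211,239), with a standing bottle at (236,211), and the tray is at (432,243).

```bash
cat > h.py <<'E'
import numpy as np,cv2
from rig import *
def cloud(n,d):
    m=camera_model(n);K=m["camera_matrix"];T=m["cam_to_world"]
    v,u=np.mgrid[0:d.shape[0],0:d.shape[1]]
    P=np.stack([(u-K[0,2])/K[0,0]*d,-(v-K[1,2])/K[1,1]*d,-d],-1)
    return P@T[:3,:3].T+T[:3,3]
def load(n,i=0):
    z=np.load(f"{n}{i}.npz"); return z["p"],z["d"]
E
python3 - <<'E'
from h import *
p,d=load("top");c=p[110:250,220:400,::-1]
cv2.imwrite("pics/tz.png",cv2.resize(c,None,fx=4.4,fy=4.2,interpolation=cv2.INTER_CUBIC)[:600,:800])
p,d2=load("side");c=p[140:290,215:345,::-1]
cv2.imwrite("pics/sz.png",cv2.resize(c,None,fx=4,fy=4,interpolation=cv2.INTER_CUBIC))
W=cloud("top",d);W2=cloud("side",d2)
for (v,u) in [(300,200),(195,272),(150,272),(239,211),(211,236),(243,432),(222,411),(272,333)]: print("top",u,v,W[v,u].round(3))
for (v,u) in [(300,350),(226,288),(337,342),(297,305),(165,355),(220,388)]: print("side",u,v,W2[v,u].round(3))
E
```

```text
top 200 300 [ 0.307  0.372 -0.003]
top 272 195 [0.605 0.138 0.126]
top 272 150 [0.694 0.121 0.264]
top 211 239 [0.494 0.344 0.002]
top 236 211 [0.573 0.257 0.052]
top 432 243 [ 0.469 -0.352  0.002]
top 411 222 [ 0.53  -0.277  0.054]
top 333 272 [ 0.385 -0.037  0.034]
side 350 300 [ 0.48   0.241 -0.001]
side 288 226 [0.617 0.154 0.121]
side 342 337 [0.494 0.341 0.002]
side 305 297 [0.571 0.273 0.034]
side 355 165 [ 0.468 -0.355  0.001]
side 388 220 [ 0.387 -0.008  0.032]
```

View pics/tz.png

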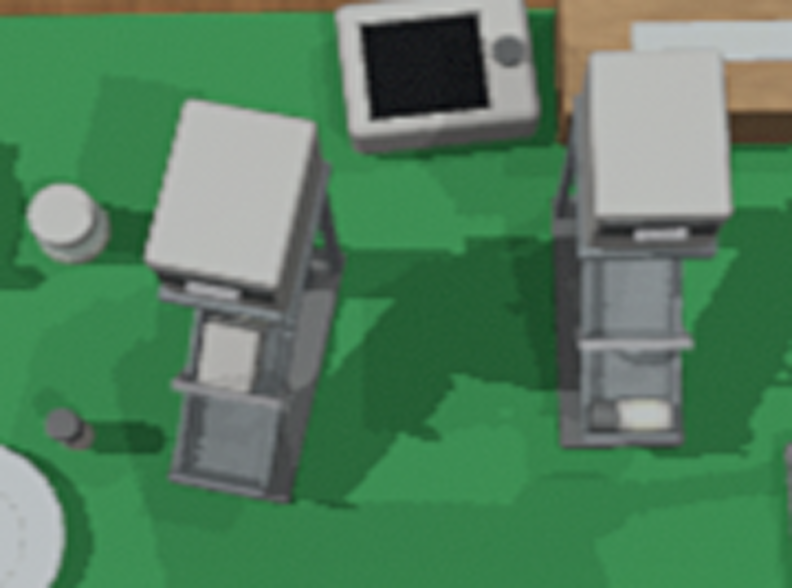

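View pics/sz.png

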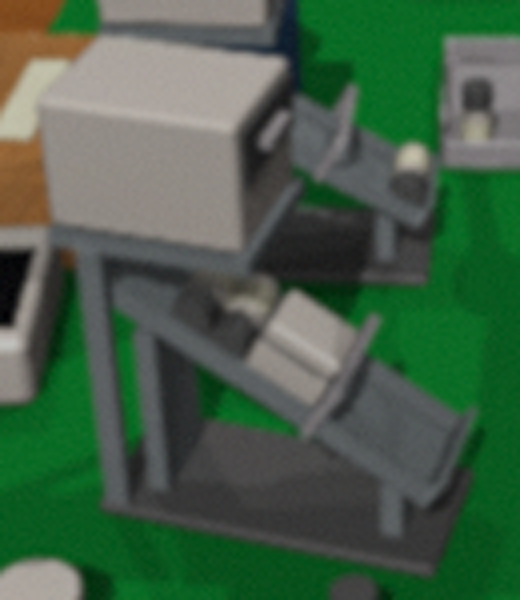

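```bash
cat > fit.py <<'E'
from h import *
A=cloud("top",load("top")[1]);B=cloud("side",load("side")[1])
pt,ps=load("top")[0].astype(int),load("side")[0].astype(int)
def box(W,x0,x1,y0,y1,z0,z1): return (W[...,0]>x0)&(W[...,0]<x1)&(W[...,1]>y0)&(W[...,1]<y1)&(W[...,2]>z0)&(W[...,2]<z1)
# drawer top
m=box(A,.55,.85,.0,.25,.245,.285); Q=A[m]; zt=np.median(Q[:,2]); print("drawer z",zt,m.sum())
m&=abs(A[...,2]-zt)<.004
r=cv2.minAreaRect(A[m][:,:2].astype(np.float32)*1000); print("drawer rect",r)
# ransac-ish chute/pillbox planes: points between
for nm,W in (("top",A),("side",B)):
    m=box(W,.48,.68,.08,.21,.04,.2); Q=W[m]; print(nm,len(Q))
    rng=np.random.default_rng(0)
    for k in range(4):
        best=None
        for i in range(500):
            a,b,c=Q[rng.choice(len(Q),3,False)]; n=np.cross(b-a,c-a); l=np.linalg.norm(n)
            if l<1e-6: continue
            n/=l; n*=np.sign(n[2]); s=abs((Q-a)@n)<.002
            if best is None or s.sum()>best.sum(): best=s
        q=Q[best]; c=q.mean(0); n=np.linalg.svd(q-c,full_matrices=False)[2][2]; n*=np.sign(n[2])
        print(best.sum(),"c",c.round(4),"n",n.round(3),"tilt",np.degrees(np.arccos(n[2])).round(1),"az",np.degrees(np.arctan2(n[1],n[0])).round(1), "ext",q.min(0).round(3),q.max(0).round(3))
        Q=Q[~best]
        if len(Q)<30: break
# saucer, tray
E
python3 fit.py
```

```text
drawer z 0.26388919442786996 1353
drawer rect ((680.0828247070312, 122.20797729492188), (79.3876953125, 110.11685180664062), 77.43677520751953)
top 1085
287 c [0.5738 0.1422 0.0656] n [-0.484  0.09   0.871] tilt 29.5 az 169.5 ext [0.532 0.099 0.043] [0.641 0.18  0.105]
160 c [0.6035 0.1409 0.123 ] n [-0.487  0.107  0.867] tilt 29.9 az 167.7 ext [0.578 0.107 0.109] [0.627 0.177 0.136]
115 c [0.6034 0.1394 0.1444] n [-0.862  0.175  0.476] tilt 61.6 az 168.5 ext [0.544 0.094 0.047] [0.637 0.181 0.197]
82 c [0.5732 0.1403 0.0692] n [-0.359  0.294  0.886] tilt 27.6 az 140.7 ext [0.527 0.105 0.044] [0.634 0.181 0.105]
side 2390
492 c [0.5775 0.1471 0.0658] n [-0.482  0.134  0.866] tilt 30.0 az 164.4 ext [0.534 0.11  0.041] [0.68  0.185 0.123]
386 c [0.6196 0.1621 0.1065] n [-0.09   0.873  0.479] tilt 61.4 az 95.9 ext [0.534 0.109 0.044] [0.679 0.187 0.199]
234 c [0.6215 0.1389 0.1106] n [-0.572  0.203  0.795] tilt 37.4 az 160.4 ext [0.532 0.103 0.046] [0.676 0.185 0.147]
215 c [0.6042 0.1427 0.1223] n [-0.497  0.122  0.859] tilt 30.8 az 166.2 ext [0.576 0.108 0.109] [0.629 0.181 0.136]
```

```bash
cat > fit2.py <<'E'
exec(open("fit.py").read().split("# drawer top")[0])
from scipy.spatial.transform import Rotation as R
psi=np.radians(-12.5); u=np.array([np.cos(psi),np.sin(psi),0]);v=np.array([-u[1],u[0],0]);z=np.array([0,0,1.])
a=np.radians(30); S=u*np.cos(a)+z*np.sin(a);N=-u*np.sin(a)+z*np.cos(a)
def prof(x,lo,hi,st=.002):
    h,e=np.histogram(x,np.arange(lo,hi,st)); return " ".join(f"{e[i]*1000:.0f}:{h[i]}" for i in range(len(h)) if h[i])
for nm,W,p in (("top",A,pt),("side",B,ps)):
    F=np.stack([W@S,W@v,W@N],-1)
    m=box(W,.48,.68,.06,.23,.03,.2)
    q=F[m]; print(nm,"N",prof(q[:,2],-.32,-.1)); 
    f=np.median(q[:,2][abs(q[:,2]-(-.213))<.02]) 
    print("n med",f)
    np.save(nm+"F.npy",F)
E
python3 fit2.py
```

```text
top N -216:2 -214:15 -212:60 -210:149 -208:166 -206:41 -204:23 -202:36 -200:49 -198:42 -196:18 -194:8 -192:19 -190:25 -188:21 -186:9 -184:6 -182:12 -180:7 -178:15 -176:54 -174:90 -172:62 -170:17 -168:3 -160:2 -158:2 -156:3 -154:3 -152:3 -150:2 -148:1 -146:4 -144:4 -142:2 -140:3 -138:7 -136:5 -134:5 -132:20 -130:19 -128:29 -126:14 -124:5 -122:4 -120:1
n med -0.20727278524542614
side N -232:1 -230:4 -228:5 -226:3 -224:4 -222:5 -216:3 -214:24 -212:139 -210:332 -208:143 -206:79 -204:101 -202:107 -200:140 -198:83 -196:40 -194:48 -192:72 -190:108 -188:121 -186:106 -184:34 -182:15 -180:21 -178:27 -176:96 -174:155 -172:38 -158:1 -156:3 -154:4 -152:9 -150:10 -148:13 -146:15 -144:15 -142:16 -140:15 -138:22 -136:26 -134:28 -132:43 -130:55 -128:31 -126:17 -124:12 -122:18
n med -0.20675974734082184
```

```bash
cat >> fit2.py <<'E'
print()
for nm,W,p in (("top",A,pt),("side",B,ps)):
    F=np.load(nm+"F.npy"); m=box(W,.48,.70,.06,.23,.03,.2)
    t=m&(abs(F[...,2]+.173)<.004)
    print(nm,"pb+bar S",prof(F[t][:,0],.4,.8)); print("   T",prof(F[t][:,1],.2,.35))
    k=t&(F[...,0]>F[t][:,0].min()+.02); q=F[k]; r=cv2.minAreaRect((q[:,:2]*1000).astype(np.float32)); print("rect",r)
    w=m&(abs(F[...,2]+.199)<.003); print("wall tops T",prof(F[w][:,1],.2,.35))
    fl=m&(abs(F[...,2]+.209)<.003); print("floor T",prof(F[fl][:,1],.2,.35)); print("floor S",prof(F[fl][:,0],.4,.8,.004))
    hi=m&(abs(F[...,2]+.191)<.005); print("n~18: S",prof(F[hi][:,0],.4,.8),"T",prof(F[hi][:,1],.2,.35))
    dm=box(W,.55,.85,.0,.25,.258,.27); q=W[dm]; print("drawer top u",np.percentile(q@u,[1,99]),"v",np.percentile(q@v,[1,99]))
    fm=box(W,.48,.85,.0,.25,.004,.03); q=W[fm]; print("foot u",np.percentile(q@u,[1,99]),"v",np.percentile(q@v,[1,99]))
E
python3 fit2.py | sed '1,/^$/d'
```

```text
top pb+bar S 518:5 520:15 522:12 524:13 526:7 528:7 530:7 532:9 534:5 536:11 538:5 540:10 542:8 544:6 546:10 548:9 550:8 552:7 554:5 556:9 558:7 560:7 562:11 564:7 566:6 568:10 570:9 660:1 670:1
   T 222:1 224:1 228:1 232:2 234:1 238:3 240:2 244:2 246:1 250:8 252:12 254:10 256:9 258:13 260:11 262:12 264:11 266:11 268:13 270:11 272:11 274:13 276:12 278:9 280:10 282:13 284:10 286:4 288:2 290:1 294:2 296:2 298:1 300:2
rect ((606.0848388671875, 257.2317810058594), (38.902076721191406, 140.02496337890625), 76.51710510253906)
wall tops T 222:1 226:1 232:5 234:20 236:21 238:1 240:1 244:1 248:1 250:6 254:2 258:1 260:2 270:1 274:2 276:1 278:2 282:2 284:1 288:1 290:1 292:1 294:9 296:21 298:21 300:2 302:1
floor T 228:1 230:1 232:6 234:3 238:5 240:19 242:21 244:22 246:20 248:20 250:21 252:9 254:15 256:10 258:8 260:10 262:10 264:11 266:9 268:11 270:9 272:12 274:10 276:9 278:10 280:10 282:10 284:10 286:9 288:10 290:9 292:14 294:14 296:7
floor S 444:4 448:18 452:20 456:21 460:19 464:22 468:20 472:17 476:21 480:22 484:20 488:23 492:16 496:20 500:23 504:8 512:2 516:8 520:6 524:10 528:5 532:2 536:4 54
[... 1857 characters left out ...]
 S 446:15 448:21 450:17 520:3 522:2 524:4 526:4 528:3 530:3 532:4 534:3 536:3 538:4 540:4 542:3 544:3 546:3 548:3 550:5 552:4 554:4 556:3 558:3 560:3 562:3 564:3 566:4 568:3 570:3 572:7 574:13 576:17 578:14 580:7 582:11 584:8 586:6 588:10 590:14 592:16 594:15 596:10 598:14 600:15 602:9 604:6 606:5 608:8 610:7 612:7 614:11 616:12 618:9 620:1 T 232:2 234:2 236:1 238:3 240:3 242:6 244:1 246:7 248:7 250:7 252:2 254:8 256:7 258:9 260:11 262:11 264:6 266:11 268:12 270:7 272:12 274:7 276:9 278:10 280:12 282:19 284:40 286:43 288:16 290:13 292:38 294:34 296:4 298:3 300:2 302:4 304:3
drawer top u [0.58589901 0.69023202] v [0.22998697 0.30754094]
foot u [0.48605936 0.80891087] v [0.20926269 0.31246518]
```

```bash
cat > fit3.py <<'E'
exec(open("fit.py").read().split("# drawer top")[0])
for nm,W,p in (("top",A,pt),("side",B,ps)):
    br=(p.min(-1)>95)&((p.max(-1)-p.min(-1))<40)
    m=br&box(W,.39,.60,.24,.45,-.01,.03)
    n,l,st,c=cv2.connectedComponentsWithStats(m.astype(np.uint8)); i=1+st[1:,4].argmax(); m=l==i
    q=W[m]; e=cv2.fitEllipse((q[cv2.convexHull((q[:,:2]*1e4).astype(np.int32),returnPoints=False)[:,0]][:,:2]*1000).astype(np.float32)); print(nm,"saucer",st[i],e,"zmed inner",np.median(q[np.hypot(*(q[:,:2]-[.494,.343]).T)<.03][:,2]), "rim",np.percentile(q[:,2],99))
    green=(p[...,1]>p[...,0]*1.4)&(p[...,1]>p[...,2]*1.3)
    m=(~green)&box(W,.35,.60,-.48,-.22,.008,.03)
    n,l,st,c=cv2.connectedComponentsWithStats(m.astype(np.uint8)); i=1+st[1:,4].argmax(); m=l==i
    q=W[m]; print("tray",st[i],cv2.minAreaRect((q[:,:2]*1000).astype(np.float32)),np.percentile(q[:,2],[5,99]))
    f=box(W,.42,.52,-.40,-.30,-.02,.03); print("tray floor z",np.median(W[f][:,2]))
    m=box(W,.50,.56,-.31,-.24,.04,.07); print("dropper_tray",np.median(W[m],0))
    m=box(W,.54,.61,.22,.29,.04,.07); print("dropper_saucer",np.median(W[m],0))
    m=box(W,.52,.56,.0,.5,-.02,.03)&green; print("cart z",np.median(W[m][:,2]))
E
python3 fit3.py
```

```text
top saucer [ 186  215   49   48 1846] ((495.327392578125, 346.1567077636719), (147.06959533691406, 152.3611602783203), 44.31908416748047) zmed inner 0.004071863921193963 rim 0.019323810455124345
tray [398 212  65  61 379] ((472.2585754394531, -340.4939880371094), (180.10604858398438, 182.70394897460938), 1.4089637994766235) [0.00983113 0.02657775]
tray floor z 0.0028730243675103573
dropper_tray [ 0.53247185 -0.2761205   0.05587392]
dropper_saucer [0.57359601 0.26323282 0.05252562]
cart z -0.0009248637909985424
side saucer [ 302  304   80   64 4023] ((493.82421875, 337.72503662109375), (147.71640014648438, 165.61097717285156), 157.5771484375) zmed inner 0.0041642685162415205 rim 0.01836434622291206
tray [325 149  59  32 520] ((474.78277587890625, -340.5635986328125), (178.30845642089844, 188.21917724609375), 1.381672739982605) [0.008817   0.02618148]
tray floor z 0.002076586190120411
dropper_tray [ 0.53641041 -0.27166488  0.05265813]
dropper_saucer [0.57612511 0.26943811 0.05238562]
cart z -0.0008486818254755946
```

```bash
cat > plan.py <<'E'
import numpy as np
from scipy.spatial.transform import Rotation as R
from rig import get_state
psi=np.radians(-12.5); u=np.array([np.cos(psi),np.sin(psi),0]);v=np.array([-u[1],u[0],0]);z=np.array([0,0,1.])
a=np.radians(30); S=u*np.cos(a)+z*np.sin(a);N=-u*np.sin(a)+z*np.cos(a)
s0,t0,n0=.448,.266,-.209
def slope(s,t,n): return s*S+t*v+n*N
def tool(lean,yaw=-12.5):  # jaws across, tool x toward low end
    y=np.radians(yaw);U=np.array([np.cos(y),np.sin(y),0]);V=np.array([-U[1],U[0],0]);l=np.radians(lean)
    zz=U*np.sin(l)-z*np.cos(l); return R.from_matrix(np.stack([np.cross(V,zz),V,zz],1))
def cur():
    s=get_state();w,x,y,q=s["ee_rot"]; return np.array(s["position"]),R.from_quat([x,y,q,w]),s
def delta(p,Rt,verbose=True):
    p0,R0,s=cur(); rv=np.degrees((R0.inv()*Rt).as_rotvec())
    print("pos",p0.round(4),"target",np.round(p,4),"world d",np.round(p-p0,4))
    print("  rotvec(tool)",rv.round(2),"| shift in current axes",R0.inv().apply(p-p0).round(4),"| in target axes",Rt.inv().apply(p-p0).round(4))
    print("  clock",s["clock"],"q",np.round(s["qpos"],2),"F",np.round(s["contact_force"],1),"w",round(float(s["width"]),4))
E
python3 - <<'E'
from plan import *
Rt=tool(36); g=slope(.5485,.269,-.195); print("grasp",g.round(4),"pre",(g-.1*Rt.as_matrix()[:,2]).round(4)); print("stop pt",slope(s0+.012,t0,n0+.012).round(4))
delta(g-.12*Rt.as_matrix()[:,2],tool(0)); 
E
```

```text
grasp [0.6172 0.1387 0.1054] pre [0.5598 0.1514 0.1863]
stop pt [0.5427 0.1522 0.0594]
pos [ 0.2034 -0.5373  0.2305] target [0.5483 0.154  0.2025] world d [ 0.3449  0.6913 -0.028 ]
  rotvec(tool) [-2.0000e-02 -1.3000e-01 -1.4677e+02] | shift in current axes [ 0.5672 -0.5244  0.0291] | in target axes [-0.1871  0.7495  0.028 ]
  clock 0.1 q [-1.33  0.28  1.51  0.    1.36 -0.12] F [0. 0. 0.] w 0.0857
```

Request:
drive_tool(
  motion="0 0 0 0 0 -0.05 100; 0 0 0 0.03 -0.03 -0.05 100; 0 0 -10 0.04 -0.04 0 100; 0 0 -10 0.04 -0.03 0 100; 0 0 -10 0.05 -0.03 0 100; 0 0 -10 0.05 -0.01 0 100; 0 0 -10 0.05 0 0 100; 0 0 -10 0.05 0.01 0 100; 0 0 -10 0.05 0.02 0 100; 0 0 -10 0.05 0.03 0 100",
  newtons=35,
)

```text
clock: 1.35
position: [0.4094, -0.1037, 0.3308]
ee_rot: [-0.003, 0.624, 0.782, 0.003]
contact_force: [0.5, -0.3, -0.4]
width: 0.0855
```

```bash
python3 - <<'E'
from plan import *
Rt=tool(36); g=slope(.5485,.269,-.194)
delta(g-.12*Rt.as_matrix()[:,2],tool(0)); 
E
```

```text
pos [ 0.4094 -0.1037  0.3308] target [0.5478 0.1541 0.2033] world d [ 0.1384  0.2578 -0.1275]
  rotvec(tool) [  0.36  -0.35 -64.66] | shift in current axes [0.2196 0.192  0.1296] | in target axes [-0.0793  0.2817  0.1275]
  clock 1.35 q [-0.42 -0.    1.6   0.01  1.55 -0.64] F [ 0.5 -0.3 -0.4] w 0.0855
```

Request:
drive_tool(
  motion="0 0 -10.6 0.05 0 0 100; 0 0 -10.6 0.05 0.01 0 100; 0 0 -10.6 0.04 0.02 0 100; 0 0 -10.6 0.03 0.03 0 100; 0 0 -10.6 0.02 0.03 0 100; 0 0 -10.6 0 0.03 0 100; 0 10 0 0 0 0 100; 0 10 0 0 0 0 100; 0 0 0 0 0 0 100",
)

```text
clock: 2.48
position: [0.3899, 0.1585, 0.3307]
ee_rot: [-0.179, 0.102, 0.978, 0.024]
contact_force: [-0.8, 0.3, -1.1]
width: 0.0855
```

```bash
python3 - <<'E'
from plan import *
Rt=tool(36); g=slope(.5485,.269,-.194)
delta(g-.12*Rt.as_matrix()[:,2],Rt); 
E
```

```text
pos [0.3899 0.1585 0.3307] target [0.5478 0.1541 0.2033] world d [ 0.158  -0.0044 -0.1274]
  rotvec(tool) [  0.7  -56.83   0.38] | shift in current axes [-0.1906  0.0273  0.0641] | in target axes [-0.0506  0.0299  0.1943]
  clock 2.475 q [ 0.11  0.18  1.45  0.13  1.85 -1.24] F [-0.8  0.3 -1.1] w 0.0855
```

Request:
drive_tool(
  motion="0.1 -9.5 0.1 0 0 0 100; 0.1 -9.5 0.1 0 0 0 100; 0.1 -9.5 0.1 0 0 0 100; 0.1 -9.5 0.1 0 0 0 100; 0.1 -9.5 0 0 0 0 100; 0.1 -9.4 0 0 0 0 100; 0 0 0 0 0 0 100",
)

```text
clock: 3.35
position: [0.3837, 0.156, 0.3326]
ee_rot: [0.328, 0.103, 0.939, -0.03]
contact_force: [-0.1, -0.1, -0.1]
width: 0.0854
```

```bash
python3 - <<'E'
from plan import *
Rt=tool(36); g=slope(.5485,.269,-.194)
delta(g-.12*Rt.as_matrix()[:,2],Rt); 
E
```

```text
pos [0.3837 0.156  0.3326] target [0.5478 0.1541 0.2033] world d [ 0.1641 -0.0019 -0.1293]
  rotvec(tool) [ 0.69  2.42 -0.22] | shift in current axes [-0.0454  0.0314  0.2015] | in target axes [-0.0539  0.0337  0.199 ]
  clock 3.35 q [ 0.62 -0.25  1.99 -0.57  0.99 -0.51] F [-0.1 -0.1 -0.1] w 0.0854
```

Request:
drive_tool(
  motion="0.7 2.4 -0.2 -0.012 0.008 0.05 100; 0 0 0 -0.014 0.008 0.05 100; 0 0 0 -0.014 0.009 0.05 100; 0 0 0 -0.014 0.009 0.05 100; 0 0 0 0 0 0 100",
)

```text
clock: 3.98
position: [0.5633, 0.1546, 0.2125]
ee_rot: [0.312, 0.106, 0.944, -0.028]
contact_force: [-0.6, 0.1, -0.6]
width: 0.0853
```

```bash
python3 - <<'E'
from plan import *
from h import get_image
import cv2
Rt=tool(36); g=slope(.5485,.269,-.194)
delta(g,Rt)
p,d=get_image("side"); cv2.imwrite("pics/s1.png",cv2.resize(p[90:300,180:400,::-1],None,fx=2.7,fy=2.7,interpolation=cv2.INTER_CUBIC))
E
```

```text
pos [0.5633 0.1546 0.2125] target [0.6167 0.1388 0.1062] world d [ 0.0534 -0.0157 -0.1063]
  rotvec(tool) [ 0.62  0.55 -0.54] | shift in current axes [ 0.0187 -0.0053  0.1184] | in target axes [ 0.0176 -0.0038  0.1186]
  clock 3.975 q [ 0.34  0.09  1.99 -0.6   0.58 -0.58] F [-0.6  0.1 -0.6] w 0.0853
```

View pics/s1.png

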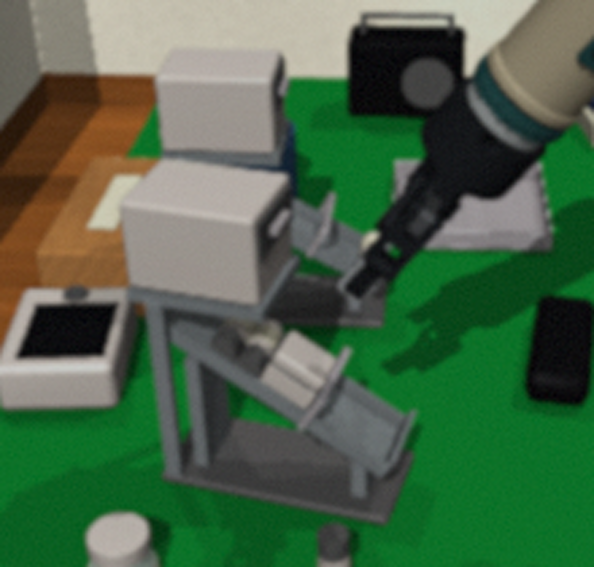

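The gripper is at about (400,230) in the zoomed view, up-slope of the bar and clear of the deck front at (265,310). The pillbox is still at (305,365). I'll descend in steps.

Request:
drive_tool(
  motion="0.6 0.5 -0.5 0.017 -0.004 0 100; 0 0 0 0 0 0 100; 0 0 0 0 0 0.03 100; 0 0 0 0 0 0.03 100; 0 0 0 0 0 0 100",
)

```text
clock: 4.65
position: [0.5825, 0.1471, 0.1621]
ee_rot: [0.313, 0.103, 0.943, -0.031]
contact_force: [-0.7, -0.8, 0.2]
width: 0.0856
```

```bash
python3 - <<'E'
from plan import *
from h import get_image
import cv2
Rt=tool(36); g=slope(.5485,.269,-.194)
delta(g,Rt)
p,d=get_image("side"); cv2.imwrite("pics/s2.png",cv2.resize(p[140:290,215:365,::-1],None,fx=4,fy=4,interpolation=cv2.INTER_CUBIC))
E
```

```text
pos [0.5825 0.1471 0.1621] target [0.6167 0.1388 0.1062] world d [ 0.0341 -0.0083 -0.0558]
  rotvec(tool) [ 0.39  0.71 -0.13] | shift in current axes [ 0.0052 -0.0012  0.0657] | in target axes [ 0.0044 -0.0007  0.0658]
  clock 4.65 q [ 0.31  0.18  2.04 -0.74  0.46 -0.45] F [-0.7 -0.8  0.2] w 0.0856
```

View pics/s2.png

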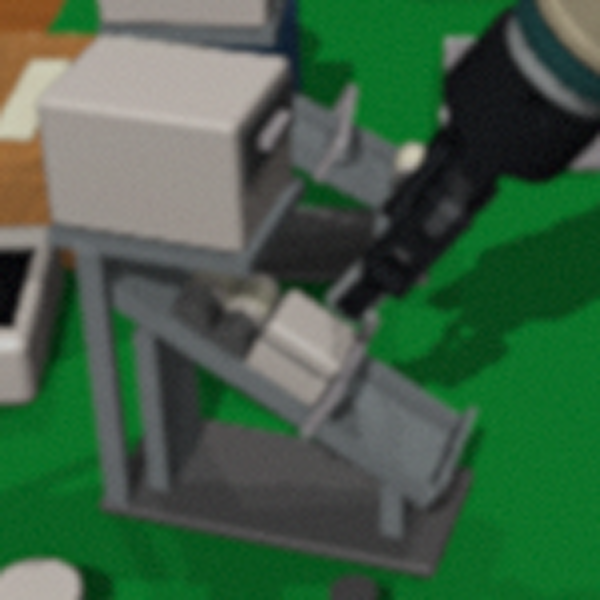

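```bash
cat >> plan.py <<'E'
def proj(n,P):
    from rig import camera_model
    m=camera_model(n);K=m["camera_matrix"];T=np.linalg.inv(m["cam_to_world"]);c=T[:3,:3]@P+T[:3,3]
    return np.array([K[0,0]*c[0]/-c[2]+K[0,2],K[1,1]*-c[1]/-c[2]+K[1,2]])
E
python3 - <<'E'
from plan import *
p,Rc,s=cur(); M=Rc.as_matrix()
for k,y in (("near",.043),("far",-.043),("mid",0)):
  for b in (0,.013): print(k,b,(proj("side",p+y*M[:,1]-b*M[:,2])-[215,140])*4)
for k in [(.547,.269,-.173),(.547,.287,-.173),(.570,.287,-.173),(.524,.287,-.173)]: print(k,(proj("side",slope(*k))-[215,140])*4)
print(M[:,1])
E
```

```text
near 0 [328.81150331 318.99395337]
near 0.013 [343.01485361 304.35052203]
far 0 [379.40884622 231.95191089]
far 0.013 [392.94969619 217.72146799]
mid 0 [355.0774932  273.80886506]
mid 0.013 [368.94460408 259.36650609]
(0.547, 0.269, -0.173) [316.2400354  327.04368204]
(0.547, 0.287, -0.173) [305.13006414 346.03029028]
(0.57, 0.287, -0.173) [268.88315552 322.3137789 ]
(0.524, 0.287, -0.173) [341.28986355 369.68980573]
[0.21410764 0.97677838 0.0078685 ]
```

Request:
drive_tool(
  motion="0.4 0.7 0 0.005 0 0.03 100; 0 0 0 0.001 0 0.02 100; 0 0 0 0 0 0.008 100; 0 0 0 0 0 0 100",
)

```text
clock: 5.2
position: [0.6128, 0.1437, 0.1203]
ee_rot: [0.313, 0.104, 0.943, -0.031]
contact_force: [0.3, 0.6, 0.3]
width: 0.0855
```

```bash
python3 - <<'E'
from plan import *
Rt=tool(36); g=slope(.5485,.269,-.194)
delta(g,Rt)
E
```

```text
pos [0.6128 0.1437 0.1203] target [0.6167 0.1388 0.1062] world d [ 0.0039 -0.0049 -0.014 ]
  rotvec(tool) [ 0.39  0.7  -0.18] | shift in current axes [ 0.0045 -0.0041  0.0141] | in target axes [ 0.0043 -0.004   0.0142]
  clock 5.2 q [ 0.28  0.27  2.05 -0.89  0.37 -0.3 ] F [0.3 0.6 0.3] w 0.0855
```

Request:
drive_tool(
  motion="0.4 0.7 -0.2 0.005 -0.004 0.01 100; 0 0 0 0.001 0 0.005 100; 0 0 0 0 0 0 100",
)

```text
clock: 5.58
position: [0.6161, 0.1392, 0.1059]
ee_rot: [0.308, 0.103, 0.945, -0.033]
contact_force: [-0.4, -0.3, 0.3]
width: 0.0852
```

```bash
python3 - <<'E'
from plan import *
Rt=tool(36); g=slope(.5485,.269,-.194)
delta(g,Rt)
E
```

```text
pos [0.6161 0.1392 0.1059] target [0.6167 0.1388 0.1062] world d [ 0.0006 -0.0004  0.0003]
  rotvec(tool) [0.04 0.12 0.02] | shift in current axes [-0.0007 -0.0003  0.0001] | in target axes [-0.0007 -0.0003  0.0001]
  clock 5.575 q [ 0.27  0.3   2.05 -0.92  0.35 -0.27] F [-0.4 -0.3  0.3] w 0.0852
```

Request:
drive_tool(
  motion="0 0 0 0 0 0 0; 0 0 0 0 0 0 0; 0 0 0 0 0 0 0; 0 0 0 0 0 0 0; 0 0 0 0 0 0 0; 0 0 0 0 0 0 0",
  newtons=35,
)

```text
clock: 6.32
position: [0.616, 0.1393, 0.1063]
ee_rot: [0.308, 0.103, 0.945, -0.033]
contact_force: [-0.2, -1.3, 0.1]
width: 0.0354
```

```bash
python3 - <<'E'
from plan import *
from h import get_image
import cv2
Rt=tool(36); g=slope(.5485,.269,-.194)
delta(g,Rt); print((Rt.as_matrix().T@N).round(3))
p,d=get_image("side"); cv2.imwrite("pics/s3.png",cv2.resize(p[140:290,215:365,::-1],None,fx=4,fy=4,interpolation=cv2.INTER_CUBIC))
E
```

```text
pos [0.616  0.1393 0.1063] target [0.6167 0.1388 0.1062] world d [ 0.0007 -0.0004 -0.0001]
  rotvec(tool) [0.04 0.14 0.02] | shift in current axes [-0.0006 -0.0003  0.0005] | in target axes [-0.0006 -0.0003  0.0005]
  clock 6.325 q [ 0.27  0.3   2.05 -0.92  0.36 -0.27] F [-0.2 -1.3  0.1] w 0.0354
[-0.105 -0.    -0.995]
```

View pics/s3.png

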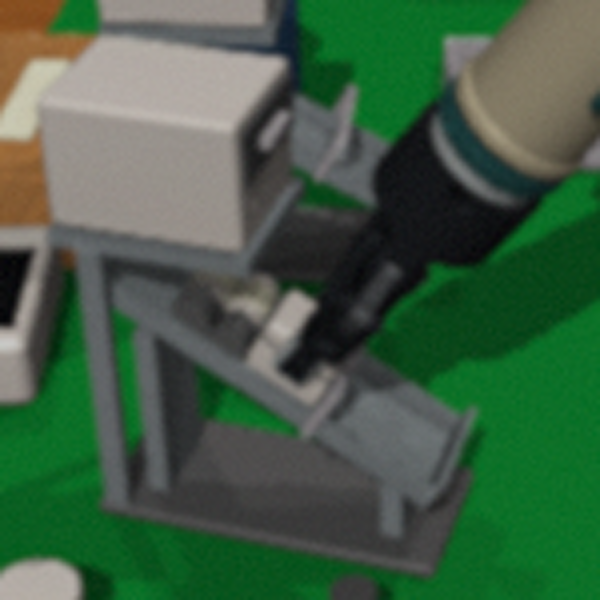

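The fingers hold the pillbox at (300,350), with a width of 35.4 mm. I'll lift square to the slope.

Request:
drive_tool(
  motion="0 0 0 -0.002 0 -0.01 0; 0 0 0 -0.003 0 -0.015 0; 0 0 0 -0.003 0 -0.02 0; 0 0 0 -0.002 0 -0.02 0; 0 0 0 -0.001 0 -0.02 0; 0 0 0 0 0 0 0",
)

```text
clock: 7.12
position: [0.5739, 0.148, 0.182]
ee_rot: [0.307, 0.104, 0.946, -0.034]
contact_force: [-0.4, 0.5, -1.4]
width: 0.0353
```

```bash
python3 - <<'E'
from plan import *
from h import get_image
import cv2
Rt=tool(36); g=slope(.5485,.269,-.194)
delta(g+.08*N,Rt); p0=cur()[0]; print([round(float(p0@k),4) for k in (S,v,N)])
p,d=get_image("side"); cv2.imwrite("pics/s4.png",cv2.resize(p[140:290,215:365,::-1],None,fx=4,fy=4,interpolation=cv2.INTER_CUBIC))
E
```

```text
pos [0.5739 0.148  0.182 ] target [0.5776 0.1475 0.1755] world d [ 0.0037 -0.0005 -0.0065]
  rotvec(tool) [-0.03 -0.05  0.01] | shift in current axes [0.0008 0.0003 0.0075] | in target axes [0.0008 0.0003 0.0075]
  clock 7.125 q [ 0.32  0.14  2.01 -0.65  0.52 -0.54] F [-0.4  0.5 -1.4] w 0.0353
[0.5485, 0.2687, -0.1065]
```

View pics/s4.png

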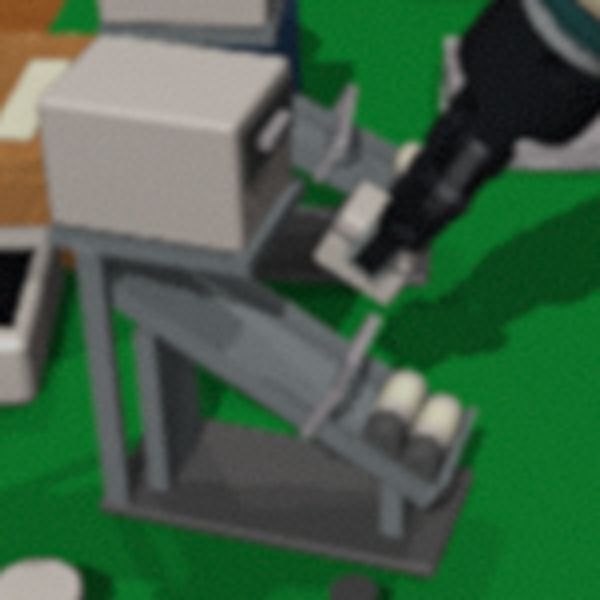

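Both bottles rolled down to the stop, at (435,430) and (400,405) in the zoom. The pillbox is held high at (360,240). Next I retreat and turn it upright.

Request:
drive_tool(
  motion="0 0 0 0 0 -0.03 0; 0 0 0 0 0 -0.04 0; 0 0 0 0 0 -0.04 0; 0 10 0 0 0.02 0 0; 0 10 0 0 0.03 0 0; 0 10 0 0 0.03 0 0; 0 0 0 0 0.02 0 0; 0 0 0 0 0 0 0",
)

```text
clock: 8.18
position: [0.5288, 0.2592, 0.2609]
ee_rot: [0.037, 0.11, 0.993, -0.011]
contact_force: [0.4, 0.0, 0.0]
width: 0.0356
```

```bash
cat > place.py <<'E'
from plan import *
U=u
C=np.array([.495,.344,0])
def ptarget(h): return C+U*.0015+z*(.005+.0145+h)
E
python3 - <<'E'
from place import *
delta(ptarget(.12),tool(6))
E
```

```text
pos [0.5288 0.2592 0.2609] target [0.4965 0.3437 0.1395] world d [-0.0323  0.0845 -0.1214]
  rotvec(tool) [-0.78 -1.66 -0.07] | shift in current axes [0.059  0.077  0.1162] | in target axes [0.0623 0.0755 0.1155]
  clock 8.175 q [ 0.37  0.26  1.46 -0.05  1.37 -0.97] F [0.4 0.  0. ] w 0.0356
```

Request:
drive_tool(
  motion="-0.8 -1.7 0 0.03 0.038 0 0; 0 0 0 0.03 0.038 0.02 0; 0 0 0 0 0 0.04 0; 0 0 0 0 0 0.04 0; 0 0 0 0 0 0 0; 0 0 0 0 0 0 0",
)

```text
clock: 8.93
position: [0.4885, 0.3405, 0.1538]
ee_rot: [0.057, 0.107, 0.993, -0.009]
contact_force: [-0.1, 0.2, 0.3]
width: 0.0353
```

```bash
python3 - <<'E'
from place import *
from h import *
delta(ptarget(.12),tool(6))
p,d=get_image("side"); np.savez("side5.npz",p=p,d=d);cv2.imwrite("pics/s5.png",cv2.resize(p[160:400,240:440,::-1],None,fx=2.5,fy=2.5,interpolation=cv2.INTER_CUBIC))
p,d=get_image("top"); np.savez("top5.npz",p=p,d=d);cv2.imwrite("pics/t5.png",cv2.resize(p[160:300,150:330,::-1],None,fx=4,fy=4,interpolation=cv2.INTER_CUBIC))
E
```

```text
pos [0.4885 0.3405 0.1538] target [0.4965 0.3437 0.1395] world d [ 0.008   0.0032 -0.0143]
  rotvec(tool) [-0.27  0.62  0.21] | shift in current axes [-0.0054  0.0049  0.015 ] | in target axes [-0.0056  0.0049  0.015 ]
  clock 8.925 q [ 0.54  0.32  1.64 -0.09  1.1  -0.77] F [-0.1  0.2  0.3] w 0.0353
```

View pics/s5.png

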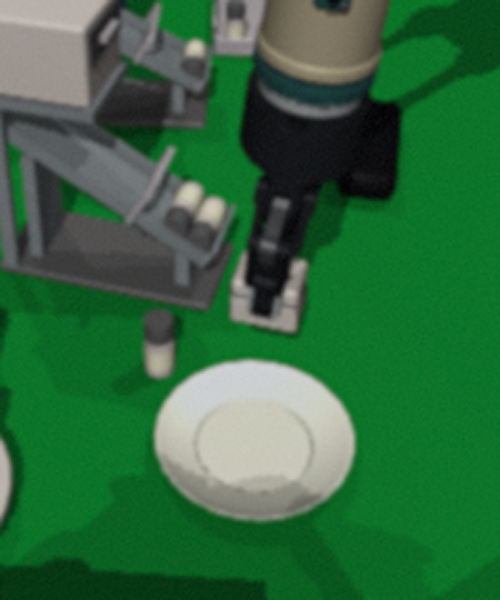

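View pics/t5.png

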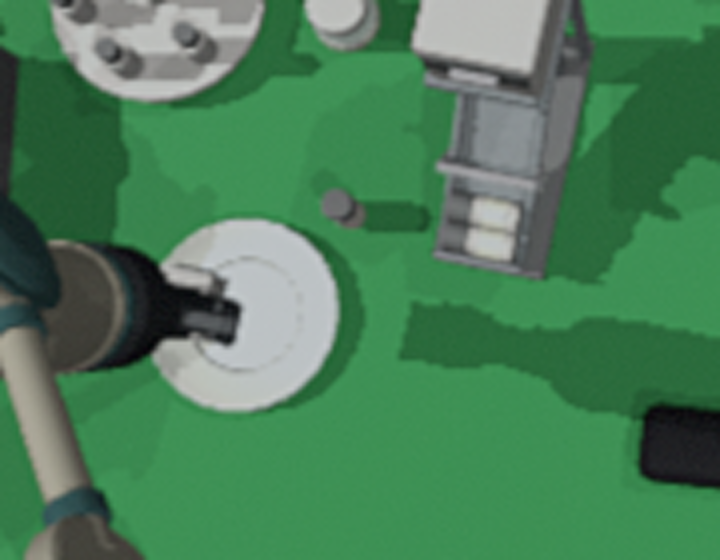

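```bash
python3 - <<'E'
from place import *
from h import *
p,d=load("side",5); W=cloud("side",d); p0,R0,_=cur()
m=(np.linalg.norm(W-p0,axis=-1)<.045)&(p.min(-1)>110)
q=W[m]; print(len(q))
L=np.stack([(q-p0)@u,(q-p0)@v,q[:,2]-p0[2]],1)*1000
f=L[L[:,1]>14]; print("side face",len(f),np.percentile(f,[2,50,98],axis=0).round(1))
# lower edge: per-u-bin min z ; upper edge
for lo in range(-26,26,4):
    b=f[(f[:,0]>=lo)&(f[:,0]<lo+4)]
    if len(b)>3: print(lo+2,len(b),b[:,2].min().round(1),b[:,2].max().round(1),b[:,1].mean().round(1))
E
```

```text
309
side face 228 [[-20.6  14.6 -12.6]
 [  3.4  16.9   1.7]
 [ 21.3  23.5  21.6]]
-20 31 -11.9 18.7 16.3
-16 34 -12.2 21.7 16.8
-12 25 -11.9 19.2 16.8
-8 8 -12.2 3.0 18.3
-4 6 -12.5 -7.4 17.1
0 8 -12.6 -8.6 16.5
4 5 -12.7 -7.3 17.4
8 18 -12.7 22.5 21.2
12 19 -12.6 16.5 18.7
16 40 -13.3 21.5 16.9
20 34 -13.5 22.0 16.7
```

```bash
python3 - <<'E'
from h import *
p,d=load("side",5); cv2.imwrite("pics/s5z.png",cv2.resize(p[250:300,325:370,::-1],None,fx=12,fy=12,interpolation=cv2.INTER_CUBIC))
E
```

```text
(no output)
```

View pics/s5z.png

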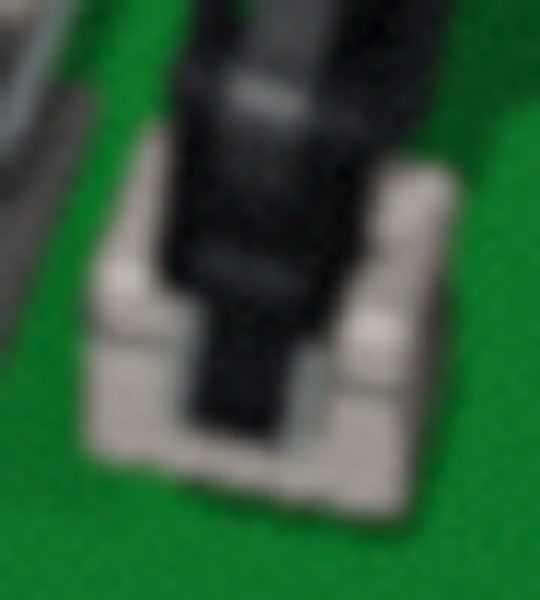

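Request:
drive_tool(
  motion="-0.3 -1.2 0.2 -0.006 0.005 0.03 0; 0 0 0 0 0 0.04 0; 0 0 0 0 0 0.03 0; 0 0 0 0 0 0 0; 0 0 0 0 0 0 0",
)

```text
clock: 9.65
position: [0.5159, 0.3444, 0.0641]
ee_rot: [0.077, 0.109, 0.991, -0.001]
contact_force: [-0.6, 0.1, 0.3]
width: 0.0355
```

```bash
sed -i 's/def ptarget.*/def ptarget(h): return C+z*(.005+.0135+h)/' place.py; python3 - <<'E'
from place import *
delta(ptarget(.0),tool(7.8))
E
```

```text
pos [0.5159 0.3444 0.0641] target [0.495  0.344  0.0185] world d [-0.0209 -0.0004 -0.0456]
  rotvec(tool) [ 0.8   0.96 -0.16] | shift in current axes [ 0.0271 -0.0055  0.0418] | in target axes [ 0.0264 -0.0049  0.0424]
  clock 9.65 q [ 0.53  0.43  1.74 -0.12  0.86 -0.74] F [-0.6  0.1  0.3] w 0.0355
```

Request:
drive_tool(
  motion="0.8 0.9 -0.2 0.022 -0.005 0.01 0; 0 0 0 0.003 0 0.01 0; 0 0 0 0 0 0 0; 0 0 0 0 0 0 0",
)

```text
clock: 10.15
position: [0.4929, 0.3456, 0.0424]
ee_rot: [0.07, 0.108, 0.992, -0.006]
contact_force: [0.5, 0.4, -0.8]
width: 0.035
```

```bash
python3 - <<'E'
from place import *
from h import *
delta(ptarget(.0),tool(7.8))
p,d=get_image("side"); np.savez("side6.npz",p=p,d=d);cv2.imwrite("pics/s6.png",cv2.resize(p[270:375,290:400,::-1],None,fx=5,fy=5,interpolation=cv2.INTER_CUBIC))
W=cloud("side",d); p0,R0,_=cur()
m=(np.linalg.norm(W-p0,axis=-1)<.045)&(p.min(-1)>110)
q=W[m]
L=np.stack([(q-p0)@u,(q-p0)@v,q[:,2]-p0[2]],1)*1000
f=L[(L[:,1]>13)&(L[:,1]<20)]
for lo in range(-26,26,4):
    b=f[(f[:,0]>=lo)&(f[:,0]<lo+4)]
    if len(b)>3: print(lo+2,len(b),b[:,2].min().round(1),b[:,2].max().round(1),b[:,1].mean().round(1))
E
```

```text
pos [0.4929 0.3456 0.0424] target [0.495  0.344  0.0185] world d [ 0.0021 -0.0016 -0.0239]
  rotvec(tool) [0.16 0.22 0.06] | shift in current axes [ 0.001  -0.0012  0.024 ] | in target axes [ 0.0009 -0.0011  0.024 ]
  clock 10.15 q [ 0.55  0.44  1.79 -0.13  0.82 -0.72] F [ 0.5  0.4 -0.8] w 0.035
-20 29 -37.6 21.3 16.5
-16 37 -38.4 22.1 16.7
-12 22 -40.1 6.9 16.6
-8 15 -40.1 0.4 16.4
-4 11 -38.9 -10.9 16.7
0 9 -38.7 -10.4 16.6
4 9 -40.5 -11.9 16.2
8 10 -40.0 -8.1 17.0
12 14 -39.4 7.2 16.4
16 36 -38.7 23.7 16.6
20 28 -12.0 24.2 16.9
24 20 -35.3 23.3 16.3
```

View pics/s6.png

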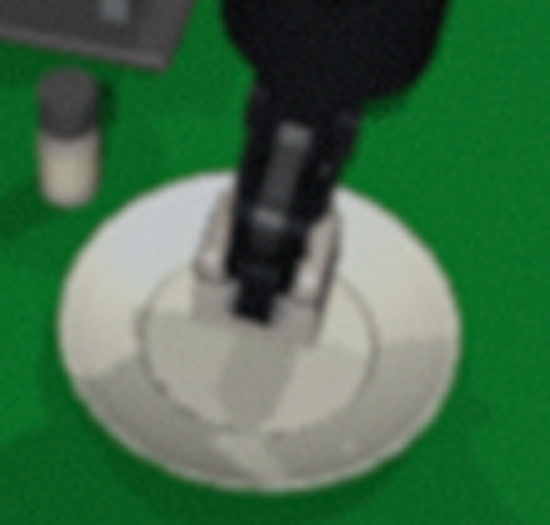

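The pillbox hangs level above the saucer centre: its bottom edge runs (195,310)–(320,345), and the inner ring is centred at about (258,350). I'll lower it slowly.

Request:
drive_tool(
  motion="0 0 0 0.003 -0.001 0.01 0; 0 0 0 0.001 0 0.007 0; 0 0 0 0 0 0.003 0; 0 0 0 0 0 0 0",
)

```text
clock: 10.7
position: [0.4919, 0.3448, 0.0204]
ee_rot: [0.07, 0.108, 0.992, -0.006]
contact_force: [0.4, -0.3, -0.3]
width: 0.035
```

```bash
python3 - <<'E'
from place import *
delta(ptarget(.0),tool(7.8))
E
```

```text
pos [0.4919 0.3448 0.0204] target [0.495  0.344  0.0185] world d [ 0.0031 -0.0008 -0.0019]
  rotvec(tool) [0.16 0.22 0.03] | shift in current axes [-0.0029 -0.0001  0.0023] | in target axes [-0.0029 -0.0001  0.0023]
  clock 10.7 q [ 0.55  0.46  1.81 -0.14  0.77 -0.71] F [ 0.4 -0.3 -0.3] w 0.035
```

Request:
drive_tool(
  motion="0 0 0 0 0 0.001 0; 0 0 0 0 0 0.001 0; 0 0 0 0 0 0 0",
)

```text
clock: 11.08
position: [0.4925, 0.3449, 0.0194]
ee_rot: [0.07, 0.108, 0.992, -0.006]
contact_force: [-0.9, -0.0, 0.4]
width: 0.0351
```

```bash
python3 - <<'E'
from place import *
delta(ptarget(.0),tool(7.8))
E
```

```text
pos [0.4925 0.3449 0.0194] target [0.495  0.344  0.0185] world d [ 0.0025 -0.0009 -0.0009]
  rotvec(tool) [0.19 0.26 0.02] | shift in current axes [-0.0024 -0.0003  0.0012] | in target axes [-0.0024 -0.0003  0.0012]
  clock 11.075 q [ 0.55  0.46  1.81 -0.14  0.76 -0.7 ] F [-0.9 -0.   0.4] w 0.0351
```

Request:
drive_tool(
  motion="0 0 0 0 0 0.001 0; 0 0 0 0 0 0.001 0; 0 0 0 0 0 0.001 0",
)

```text
clock: 11.45
position: [0.4928, 0.3449, 0.019]
ee_rot: [0.07, 0.108, 0.992, -0.006]
contact_force: [-3.1, -1.2, 7.9]
width: 0.0355
```

```bash
python3 - <<'E'
from place import *
from h import *
delta(ptarget(.0),tool(7.8))
p,d=get_image("side"); cv2.imwrite("pics/s7.png",cv2.resize(p[300:370,300:390,::-1],None,fx=8,fy=8,interpolation=cv2.INTER_CUBIC))
E
```

```text
pos [0.4928 0.3449 0.019 ] target [0.495  0.344  0.0185] world d [ 0.0022 -0.0009 -0.0005]
  rotvec(tool) [0.22 0.31 0.  ] | shift in current axes [-0.0022 -0.0005  0.0009] | in target axes [-0.0022 -0.0004  0.0009]
  clock 11.45 q [ 0.55  0.46  1.81 -0.14  0.76 -0.7 ] F [-3.1 -1.2  7.9] w 0.0355
```

View pics/s7.png

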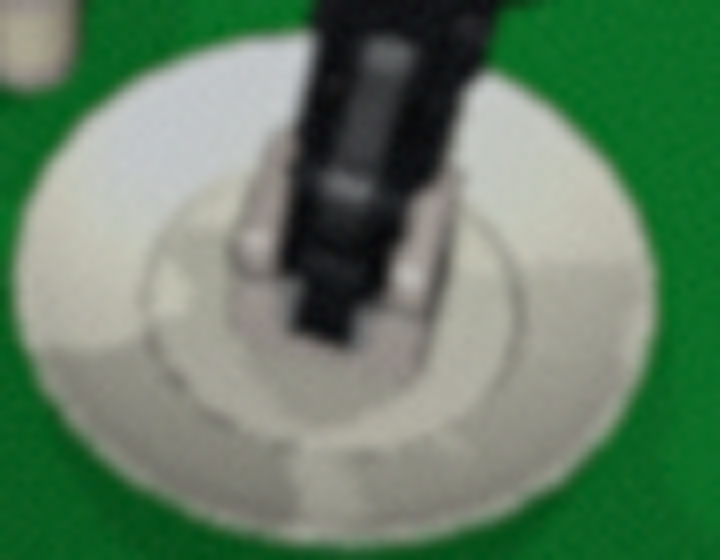

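The pillbox touches down inside the ring with 8 N of contact. I'll open and back off.

Request:
drive_tool(
  motion="0 0 0 0 0 0 50; 0 0 0 0 0 0 70; 0 0 0 0 0 0 70; 0 0 0 0 0 -0.01 80; 0 0 0 0 0 -0.03 80; 0 0 0 0 0 -0.05 80; 0 0 0 0 0 -0.05 80; 0 0 0 0 0 0 80",
)

```text
clock: 12.5
position: [0.4734, 0.3492, 0.1631]
ee_rot: [0.071, 0.108, 0.992, -0.005]
contact_force: [0.6, 0.3, -0.1]
width: 0.0687
```

```bash
cat > chk.py <<'E'
from place import *
from h import *
import sys
i=sys.argv[1]
for n in ("side","top"):
    p,d=get_image(n); np.savez(f"{n}{i}.npz",p=p,d=d); cv2.imwrite(f"pics/{n}_{i}.png",p[:,:,::-1])
    W=cloud(n,d); F=np.stack([W@S,W@v,W@N],-1)
    # pillbox on saucer: top plane z~.041
    q=W[(np.hypot(W[...,0]-.495,W[...,1]-.344)<.05)&(abs(W[...,2]-.041)<.006)]
    if len(q)>30:
        c=q.mean(0);nn=np.linalg.svd(q-c,full_matrices=False)[2][2]; print(n,"pillbox top",len(q),np.median(q,0).round(4),"rect",cv2.minAreaRect((q[:,:2]*1000).astype(np.float32)),"n",nn.round(3))
    for lo,hi in ((.448,.473),(.473,.498)):
        q=F[(F[...,0]>lo)&(F[...,0]<hi)&(abs(F[...,1]-.266)<.026)&(F[...,2]>n0+.015)&(F[...,2]<n0+.03)]
        if len(q): print("  bottle",lo,len(q),"S med",np.median(q[:,0]).round(4),"peak",q[q[:,2]>np.percentile(q[:,2],80)].mean(0).round(4), "T",np.percentile(q[:,1],[2,98]).round(4))
E
python3 chk.py 8; python3 -c "
import cv2;p=cv2.imread('pics/side_8.png');cv2.imwrite('pics/s8.png',cv2.resize(p[180:375,220:420],None,fx=3,fy=3,interpolation=cv2.INTER_CUBIC))"
```

```text
side pillbox top 407 [0.4951 0.3474 0.0398] rect ((494.57989501953125, 345.068359375), (38.041290283203125, 47.57476043701172), 76.44239807128906) n [ 0.005 -0.03  -1.   ]
  bottle 0.448 172 S med 0.4616 peak [ 0.4629  0.2662 -0.1846] T [0.2425 0.291 ]
  bottle 0.473 167 S med 0.4866 peak [ 0.4867  0.267  -0.1842] T [0.2431 0.2915]
top pillbox top 131 [0.4992 0.3422 0.0395] rect ((495.2733459472656, 344.1011657714844), (36.080474853515625, 42.842445373535156), 77.90151977539062) n [-0.012 -0.001 -1.   ]
  bottle 0.448 133 S med 0.463 peak [ 0.463   0.2662 -0.1826] T [0.2422 0.291 ]
  bottle 0.473 127 S med 0.4886 peak [ 0.4871  0.265  -0.1825] T [0.2415 0.2904]
```

View pics/s8.png

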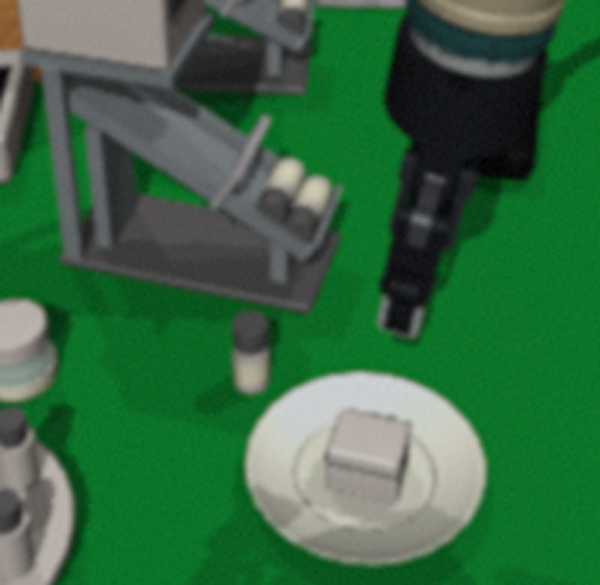

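The pillbox stands upright at (370,455) in the zoom, centred at about (0.495, 0.3445), and both bottles rest at the stop at (310,200) and (283,188). Before the bottle grasp I'll check where the finger tips really are.

```bash
python3 - <<'E'
from plan import *
from h import *
p,Rc,s=cur(); M=Rc.as_matrix(); w=s["width"]
for y in (w/2,w/2+.0145):
  for b in (0,.005,.010): print(y,b,proj("side",p+y*M[:,1]-b*M[:,2]).round(1),proj("side",p+y*M[:,1]-b*M[:,2]+.011*M[:,0]).round(1),proj("side",p+y*M[:,1]-b*M[:,2]-.011*M[:,0]).round(1))
pp,d=load("side",8); cv2.imwrite("pics/s8z.png",cv2.resize(pp[265:300,335:375,::-1],None,fx=15,fy=15,interpolation=cv2.INTER_CUBIC))
W=cloud("side",d); q=(W[265:300,335:375]-p)@M
m=(abs(q[...,0])<.015)&(q[...,2]>-.04)&(q[...,2]<.02)&(q[...,1]>0); q=q[m]*1000
h=np.histogram(q[:,2],np.arange(-40,20,2)); print(dict(zip(h[1].round(),h[0])))
t=q[q[:,2]>-14]; print(len(t)); print(np.percentile(t,[1,25,50,75,99],axis=0).round(1))
E
```

```text
0.0343101920191931 0 [353.4 292.5] [359.9 294.5] [346.9 290.5]
0.0343101920191931 0.005 [353.9 290.3] [360.4 292.3] [347.4 288.3]
0.0343101920191931 0.01 [354.4 288.2] [361.  290.2] [347.9 286.2]
0.0488101920191931 0 [351.4 298.7] [358.  300.8] [344.8 296.7]
0.0488101920191931 0.005 [351.9 296.6] [358.6 298.6] [345.3 294.5]
0.0488101920191931 0.01 [352.5 294.4] [359.1 296.5] [345.8 292.3]
{np.int64(-40): np.int64(12), np.int64(-38): np.int64(9), np.int64(-36): np.int64(10), np.int64(-34): np.int64(14), np.int64(-32): np.int64(12), np.int64(-30): np.int64(11), np.int64(-28): np.int64(10), np.int64(-26): np.int64(14), np.int64(-24): np.int64(17), np.int64(-22): np.int64(9), np.int64(-20): np.int64(9), np.int64(-18): np.int64(8), np.int64(-16): np.int64(8), np.int64(-14): np.int64(3), np.int64(-12): np.int64(3), np.int64(-10): np.int64(1), np.int64(-8): np.int64(0), np.int64(-6): np.int64(0), np.int64(-4): np.int64(0), np.int64(-2): np.int64(0), np.int64(0): np.int64(0), np.int64(2): np.int64(0), np.int64(4): np.int64(0), np.int64(6): np.int64(0), np.int64(8): np.int64(0), np.int64(10): np.int64(0), np.int64(12): np.int64(0), np.int64(14): np.int64(0), np.int64(16): np.int64(0)}
7
[[-12.6  39.7 -13.1]
 [-10.   41.8 -12.7]
 [ -5.9  41.9 -11.3]
 [ -2.5  42.3 -10.8]
 [  3.6  43.2  -8.5]]
```

View pics/s8z.png

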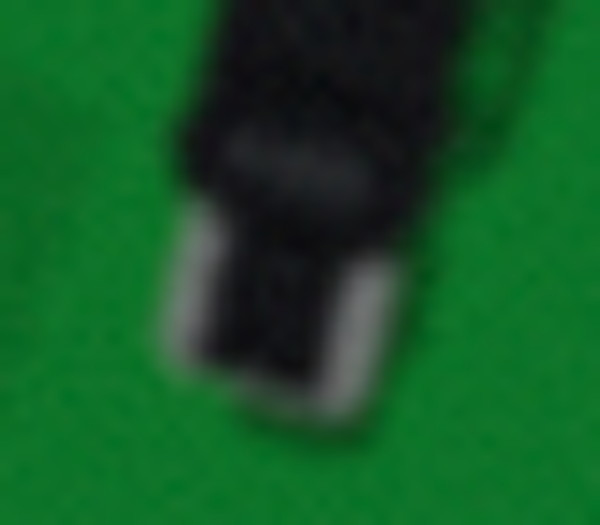

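```bash
cat > bot.py <<'E'
from plan import *
Rb=tool(30); B1=slope(.462,.2665,-.1995); zb=Rb.as_matrix()[:,2]
E
python3 - <<'E'
from bot import *
print(B1); delta(B1-.12*zb,Rb)
E
```

```text
[0.54568636 0.15199474 0.05822793]
pos [0.4712 0.3475 0.1587] target [0.4871 0.165  0.1622] world d [ 0.0159 -0.1825  0.0035]
  rotvec(tool) [ -0.06 -22.2    0.03] | shift in current axes [-0.0549 -0.1747  0.0042] | in target axes [-0.0494 -0.1747  0.0245]
  clock 12.6 q [ 0.58  0.3   1.67 -0.11  1.08 -0.73] F [ 0.6 -0.6 -0. ] w 0.0686
```

Request:
drive_tool(
  motion="0 0 0 0 -0.02 -0.03 100; 0 -7.4 0 0 -0.05 -0.02 100; 0 -7.4 0 -0.01 -0.05 0 100; 0 -7.4 0 -0.02 -0.05 0 100; 0 0 0 -0.01 0 0 100; 0 0 0 0 0 0 100",
)

```text
clock: 13.35
position: [0.458, 0.1675, 0.2142]
ee_rot: [0.254, 0.103, 0.961, -0.035]
contact_force: [1.4, 1.0, -0.1]
width: 0.0855
```

```bash
python3 - <<'E'
from bot import *
delta(B1,Rb)
E
```

```text
pos [0.458  0.1675 0.2142] target [0.5457 0.152  0.0582] world d [ 0.0877 -0.0155 -0.156 ]
  rotvec(tool) [-0.75 -0.31  0.47] | shift in current axes [-1.000e-04  6.100e-03  1.795e-01] | in target axes [0.0009 0.0038 0.1795]
  clock 13.35 q [ 0.44 -0.01  2.03 -0.47  0.77 -0.63] F [ 1.4  1.  -0.1] w 0.0855
```

Request:
drive_tool(
  motion="-0.7 -0.3 0.5 0 0.004 0.03 100; 0 0 0 0 0 0.04 100; 0 0 0 0 0 0.04 100; 0 0 0 0 0 0 100; 0 0 0 0 0 0 100",
)

```text
clock: 13.98
position: [0.5177, 0.1632, 0.1154]
ee_rot: [0.256, 0.105, 0.96, -0.027]
contact_force: [-0.2, -0.4, -0.6]
width: 0.0851
```

```bash
python3 - <<'E'
from bot import *
delta(B1,Rb)
E
```

```text
pos [0.5177 0.1632 0.1154] target [0.5457 0.152  0.0582] world d [ 0.028  -0.0112 -0.0572]
  rotvec(tool) [ 0.12 -0.13 -0.07] | shift in current axes [ 0.0027 -0.0051  0.0644] | in target axes [ 0.0028 -0.0049  0.0644]
  clock 13.975 q [ 0.36  0.18  2.11 -0.63  0.48 -0.48] F [-0.2 -0.4 -0.6] w 0.0851
```

Request:
drive_tool(
  motion="0 0 0 0.003 -0.005 0.02 100; 0 0 0 0.001 0 0.02 100; 0 0 0 0 0 0 100; 0 0 0 0 0 0 100",
)

```text
clock: 14.48
position: [0.5353, 0.1577, 0.0844]
ee_rot: [0.261, 0.105, 0.959, -0.025]
contact_force: [0.1, 0.4, -0.6]
width: 0.0853
```

```bash
python3 - <<'E'
from bot import *
delta(B1,Rb)
E
```

```text
pos [0.5353 0.1577 0.0844] target [0.5457 0.152  0.0582] world d [ 0.0104 -0.0057 -0.0261]
  rotvec(tool) [ 0.44  0.38 -0.11] | shift in current axes [ 0.0034 -0.0036  0.0283] | in target axes [ 0.0032 -0.0033  0.0283]
  clock 14.475 q [ 0.33  0.25  2.14 -0.76  0.38 -0.37] F [ 0.1  0.4 -0.6] w 0.0853
```

Request:
drive_tool(
  motion="0.4 0.4 -0.1 0.004 -0.004 0.008 100; 0 0 0 0.001 -0.001 0.008 100; 0 0 0 0 0 0 100; 0 0 0 0 0 0 100",
)

```text
clock: 14.98
position: [0.5384, 0.1524, 0.0691]
ee_rot: [0.258, 0.105, 0.96, -0.027]
contact_force: [1.3, -0.1, -0.5]
width: 0.0855
```

```bash
python3 - <<'E'
from bot import *
from h import *
delta(B1,Rb)
p,d=get_image("side"); cv2.imwrite("pics/s9.png",cv2.resize(p[150:290,250:390,::-1],None,fx=4,fy=4,interpolation=cv2.INTER_CUBIC))
E
```

```text
pos [0.5384 0.1524 0.0691] target [0.5457 0.152  0.0582] world d [ 0.0073 -0.0004 -0.0109]
  rotvec(tool) [ 0.11  0.12 -0.03] | shift in current axes [-0.0008  0.0012  0.013 ] | in target axes [-0.0008  0.0012  0.013 ]
  clock 14.975 q [ 0.32  0.28  2.15 -0.82  0.36 -0.31] F [ 1.3 -0.1 -0.5] w 0.0855
```

View pics/s9.png

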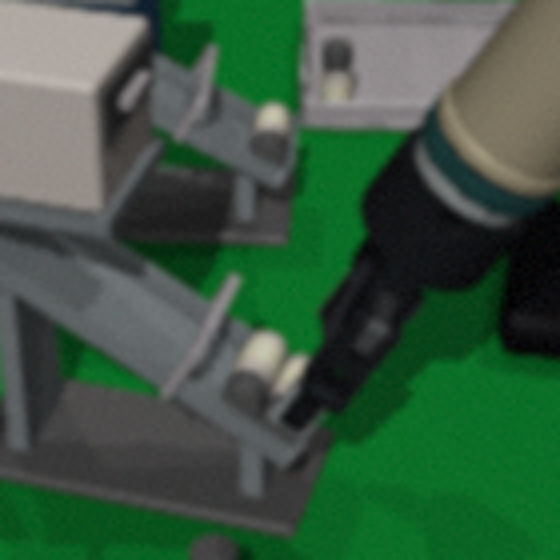

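The near finger tip is at about (290,415) in the zoom, beside the front bottle and clear of the second one at (255,365). I'll make the last 13 mm.

Request:
drive_tool(
  motion="0.1 0.1 0 0 0.001 0.007 100; 0 0 0 0 0 0.005 100; 0 0 0 0 0 0 100; 0 0 0 0 0 0 100",
)

```text
clock: 15.52
position: [0.5451, 0.1521, 0.0579]
ee_rot: [0.257, 0.105, 0.96, -0.028]
contact_force: [0.2, 0.3, -0.7]
width: 0.0853
```

```bash
python3 - <<'E'
from bot import *
delta(B1,Rb)
E
```

```text
pos [0.5451 0.1521 0.0579] target [0.5457 0.152  0.0582] world d [ 0.0006 -0.0001  0.0003]
  rotvec(tool) [ 0.01  0.01 -0.03] | shift in current axes [-0.0007  0.      0.    ] | in target axes [-0.0007  0.      0.    ]
  clock 15.525 q [ 0.31  0.3   2.15 -0.87  0.34 -0.26] F [ 0.2  0.3 -0.7] w 0.0853
```

Request:
drive_tool(
  motion="0 0 0 0 0 0 0; 0 0 0 0 0 0 0; 0 0 0 0 0 0 0; 0 0 0 0 0 0 0; 0 0 0 0 0 0 0",
  newtons=25,
)

```text
clock: 16.15
position: [0.5449, 0.1522, 0.0583]
ee_rot: [0.258, 0.105, 0.96, -0.028]
contact_force: [0.7, -0.1, -0.3]
width: 0.0531
```

```bash
python3 - <<'E'
from bot import *
from h import *
delta(B1,Rb)
p,d=get_image("side"); cv2.imwrite("pics/s10.png",cv2.resize(p[200:270,290:360,::-1],None,fx=8,fy=8,interpolation=cv2.INTER_CUBIC))
p,d=get_image("top"); cv2.imwrite("pics/t10.png",cv2.resize(p[160:250,230:320,::-1],None,fx=6,fy=6,interpolation=cv2.INTER_CUBIC))
E
```

```text
pos [0.5449 0.1522 0.0583] target [0.5457 0.152  0.0582] world d [ 0.0007 -0.0002 -0.0001]
  rotvec(tool) [ 0.03  0.04 -0.03] | shift in current axes [-0.0006 -0.0001  0.0005] | in target axes [-0.0006 -0.0001  0.0005]
  clock 16.15 q [ 0.31  0.3   2.15 -0.87  0.34 -0.26] F [ 0.7 -0.1 -0.3] w 0.0531
```

View pics/s10.png

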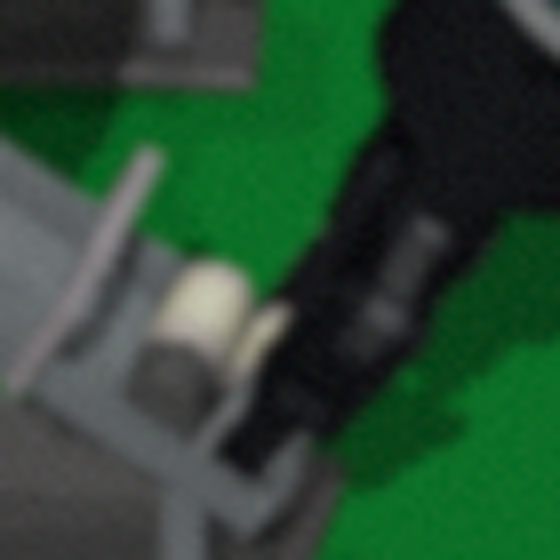

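View pics/t10.png

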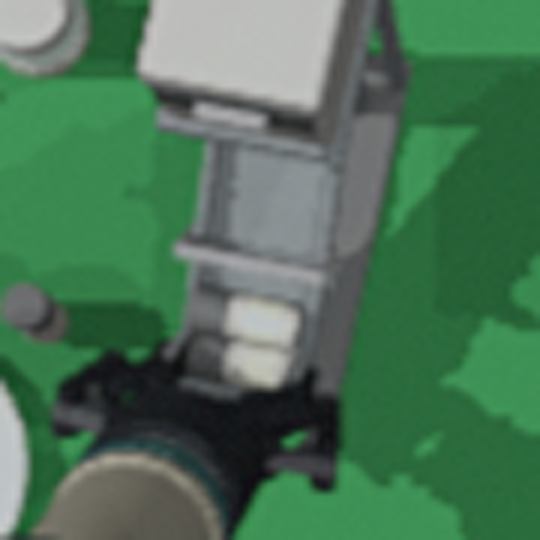

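Width 53.1 mm matches the 54 mm bottle. The pads sit at (260,420) on the front bottle only, and the second bottle at (190,340) is free. I'll lift.

Request:
drive_tool(
  motion="0 0 0 0 0 -0.008 0; 0 0 0 0 0 -0.012 0; 0 0 0 0 0 -0.02 0; 0 0 0 0 0 -0.03 0; 0 0 0 0 0 -0.03 0; 0 0 0 0 0 0 0",
)

```text
clock: 17.0
position: [0.493, 0.1635, 0.1482]
ee_rot: [0.257, 0.105, 0.96, -0.027]
contact_force: [0.3, 0.2, -1.8]
width: 0.0532
```

```bash
python3 - <<'E'
from bot import *
from h import *
delta(B1,Rb)
p,d=get_image("side"); cv2.imwrite("pics/s11.png",cv2.resize(p[150:290,250:390,::-1],None,fx=4,fy=4,interpolation=cv2.INTER_CUBIC))
E
```

```text
pos [0.493  0.1635 0.1482] target [0.5457 0.152  0.0582] world d [ 0.0526 -0.0115 -0.0899]
  rotvec(tool) [ 0.07 -0.1  -0.04] | shift in current axes [-0.0019  0.      0.1048] | in target axes [-1.700e-03  1.000e-04  1.048e-01]
  clock 17.0 q [ 0.38  0.1   2.1  -0.56  0.56 -0.55] F [ 0.3  0.2 -1.8] w 0.0532
```

View pics/s11.png

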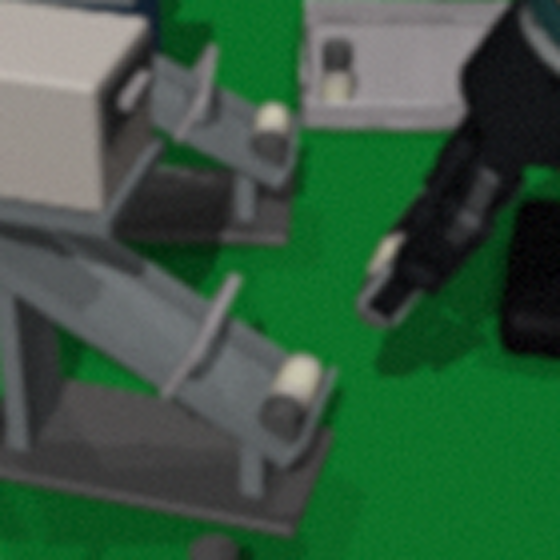

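The second bottle has rolled to the stop at (290,390), and bottle_1 is held at (385,265). Next stop is the tray.

Request:
drive_tool(
  motion="0 0 0 0 0 -0.05 0; 0 10 0 0 -0.03 -0.03 0; 0 10 0 0 -0.05 0 0; 0 10 0 0 -0.06 0 0; 0 0 0 0 -0.06 0 0; 0 0 0 0 -0.06 0 0; 0 0 0 0 -0.06 0 0; 0 0 0 0 -0.06 0 0; 0 0 0 0 -0.06 0 0; 0 0 0 0 -0.04 0 0; 0 0 0 0 0 0 0",
)

```text
clock: 18.42
position: [0.3508, -0.3091, 0.2057]
ee_rot: [0.012, 0.114, 0.993, -0.008]
contact_force: [0.1, -0.2, -0.4]
width: 0.053
```

```bash
python3 - <<'E'
from bot import *
delta(np.array([.45,-.35,.0125]),tool(0))
E
```

```text
pos [ 0.3508 -0.3091  0.2057] target [ 0.45   -0.35    0.0125] world d [ 0.0992 -0.0409 -0.1932]
  rotvec(tool) [-0.81  1.43 -0.54] | shift in current axes [-0.101  -0.0147  0.196 ] | in target axes [-0.1057 -0.0184  0.1932]
  clock 18.425 q [-0.87  0.12  1.78  0.    1.22 -2.22] F [ 0.1 -0.2 -0.4] w 0.053
```

Request:
drive_tool(
  motion="-0.8 1.4 -0.5 -0.035 -0.006 0 0; 0 0 0 -0.035 -0.006 0.02 0; 0 0 0 -0.035 -0.006 0.03 0; 0 0 0 0 0 0.04 0; 0 0 0 0 0 0.03 0; 0 0 0 0 0 0 0; 0 0 0 0 0 0 0",
)

```text
clock: 19.3
position: [0.4506, -0.3458, 0.0763]
ee_rot: [-0.005, 0.11, 0.994, 0.004]
contact_force: [0.2, -0.9, -0.7]
width: 0.0535
```

```bash
python3 - <<'E'
from bot import *
from h import *
delta(np.array([.45,-.35,.0125]),tool(0))
p,d=get_image("side"); np.savez("side12.npz",p=p,d=d); cv2.imwrite("pics/s12.png",cv2.resize(p[100:200,290:410,::-1],None,fx=5,fy=5,interpolation=cv2.INTER_CUBIC))
p,d=get_image("top"); np.savez("top12.npz",p=p,d=d); cv2.imwrite("pics/t12.png",cv2.resize(p[190:300,370:500,::-1],None,fx=5,fy=5,interpolation=cv2.INTER_CUBIC))
E
```

```text
pos [ 0.4506 -0.3458  0.0763] target [ 0.45   -0.35    0.0125] world d [-0.0006 -0.0042 -0.0638]
  rotvec(tool) [ 0.41 -0.62 -0.08] | shift in current axes [-0.001  -0.0047  0.0637] | in target axes [-0.0003 -0.0042  0.0638]
  clock 19.3 q [-0.78  0.4   1.74  0.    1.02 -2.13] F [ 0.2 -0.9 -0.7] w 0.0535
```

View pics/s12.png

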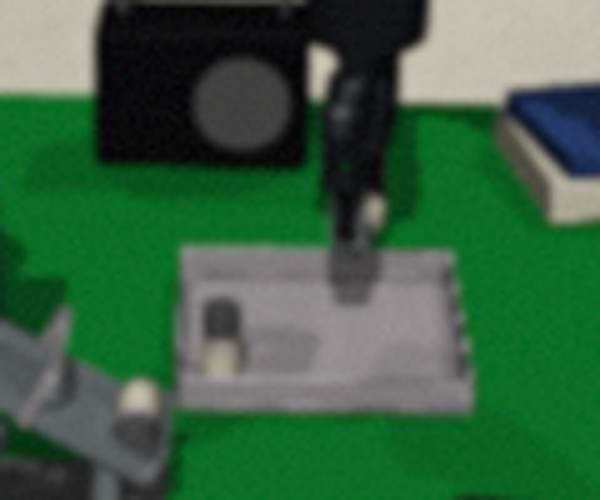

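View pics/t12.png

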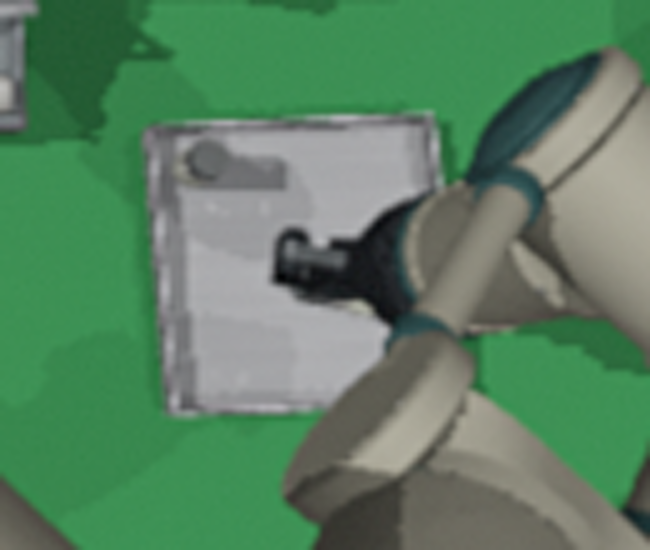

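```bash
python3 - <<'E'
from bot import *
from h import *
p0,R0,_=cur()
for n in ("side","top"):
    p,d=load(n,12); W=cloud(n,d); q=W-p0
    m=(abs(q@v)<.024)&(abs(q@u)<.03)&(q[...,2]>-.03)&(q[...,2]<.03)&(p.min(-1)>90)
    k=q[m]; print(n,len(k)); 
    if len(k): L=np.stack([k@u,k@v,k[:,2]],1)*1000; print(np.percentile(L,[2,25,50,75,98],axis=0).round(1)); print(L[L[:,2].argsort()[-5:]].round(1))
E
```

```text
side 14
[[ -8.8 -18.7   1.4]
 [ -7.8 -12.3   6.7]
 [ -6.6  -7.6   9. ]
 [ -4.6   0.5  10.4]
 [ -3.3   9.7  12.5]]
[[ -6.6 -19.2  10. ]
 [ -6.5  12.1  10.5]
 [ -4.3   1.7  12.2]
 [ -4.4 -13.5  12.3]
 [ -3.   -4.9  12.5]]
top 17
[[-12.8 -12.5   4.5]
 [-12.4  -6.    7.3]
 [-10.8  -1.    9.6]
 [ -9.9   4.4  12.1]
 [ -8.   16.1  12.9]]
[[-10.1   5.6  12.1]
 [ -7.8  -5.8  12.2]
 [ -9.1   0.1  12.7]
 [-10.8  -6.   12.7]
 [ -9.7   3.   13. ]]
```

The bottle is held level over the tray, with its centre about 2 mm behind the TCP. I'll lower it.

Request:
drive_tool(
  motion="0.4 -0.6 0 0 -0.004 0.02 0; 0 0 0 0 0 0.02 0; 0 0 0 0 0 0.012 0; 0 0 0 0 0 0 0; 0 0 0 0 0 0 0",
)

```text
clock: 20.02
position: [0.4532, -0.3535, 0.0304]
ee_rot: [0.006, 0.11, 0.994, -0.005]
contact_force: [-0.2, -0.7, -0.7]
width: 0.0532
```

```bash
python3 - <<'E'
from bot import *
delta(np.array([.45,-.35,.0125]),tool(0))
E
```

```text
pos [ 0.4532 -0.3535  0.0304] target [ 0.45   -0.35    0.0125] world d [-0.0032  0.0035 -0.0179]
  rotvec(tool) [-0.46  0.71 -0.11] | shift in current axes [0.0041 0.0029 0.0179] | in target axes [0.0038 0.0027 0.0179]
  clock 20.025 q [-0.78  0.45  1.79 -0.    0.88 -2.13] F [-0.2 -0.7 -0.7] w 0.0532
```

Request:
drive_tool(
  motion="-0.4 0.6 0 0 0 0.008 0; 0 0 0 0 0 0.005 0; 0 0 0 0 0 0.002 0; 0 0 0 0 0 0 0",
)

```text
clock: 20.52
position: [0.454, -0.3543, 0.0156]
ee_rot: [0.001, 0.11, 0.994, -0.001]
contact_force: [-0.9, 0.4, -1.4]
width: 0.0534
```

```bash
python3 - <<'E'
from bot import *
delta(np.array([.45,-.35,.0125]),tool(0))
E
```

```text
pos [ 0.454  -0.3543  0.0156] target [ 0.45   -0.35    0.0125] world d [-0.004   0.0043 -0.0031]
  rotvec(tool) [-0.1   0.18 -0.1 ] | shift in current axes [0.0049 0.0033 0.003 ] | in target axes [0.0048 0.0033 0.0031]
  clock 20.525 q [-0.78  0.47  1.8   0.    0.87 -2.13] F [-0.9  0.4 -1.4] w 0.0534
```

Request:
drive_tool(
  motion="0 0 0 0 0 0.001 0; 0 0 0 0 0 0.001 0; 0 0 0 0 0 0 0",
)

```text
clock: 20.9
position: [0.454, -0.3543, 0.0136]
ee_rot: [0.002, 0.11, 0.994, -0.001]
contact_force: [-0.2, 0.3, -0.2]
width: 0.0531
```

Request:
drive_tool(
  motion="0 0 0 0 0 0.001 0; 0 0 0 0 0 0.001 0; 0 0 0 0 0 0 0",
)

```text
clock: 21.28
position: [0.4541, -0.3543, 0.0115]
ee_rot: [0.002, 0.11, 0.994, -0.001]
contact_force: [-1.1, -0.3, -0.3]
width: 0.0536
```

Request:
drive_tool(
  motion="0 0 0 0 0 0.001 0; 0 0 0 0 0 0.001 0; 0 0 0 0 0 0 0",
)

```text
clock: 21.65
position: [0.4543, -0.3545, 0.0111]
ee_rot: [0.002, 0.11, 0.994, -0.001]
contact_force: [1.2, -0.7, -0.7]
width: 0.053
```

```bash
python3 - <<'E'
from bot import *
from h import *
p,d=get_image("side"); cv2.imwrite("pics/s13.png",cv2.resize(p[120:190,310:400,::-1],None,fx=8,fy=8,interpolation=cv2.INTER_CUBIC))
print(get_state()["contact_force"],get_state()["position"])
E
```

```text
[0.60932862 0.18377763 0.39838141] [ 0.45436689 -0.35457791  0.01111656]
```

View pics/s13.png

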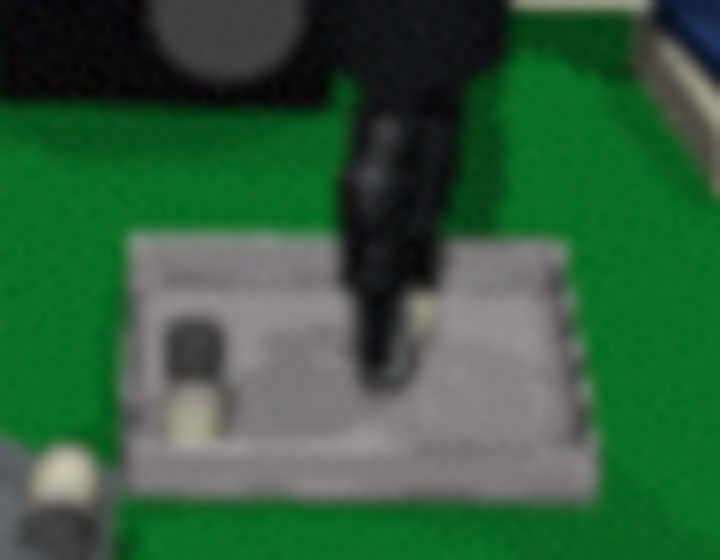

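Request:
drive_tool(
  motion="0 0 0 0 0 0.001 0; 0 0 0 0 0 0.0015 0; 0 0 0 0 0 0 0",
)

```text
clock: 22.08
position: [0.4545, -0.3547, 0.0112]
ee_rot: [0.002, 0.11, 0.994, -0.002]
contact_force: [0.4, -0.5, -0.6]
width: 0.053
```

```bash
python3 - <<'E'
from bot import *
delta(np.array([.45,-.35,.0105]),tool(0))
s=get_state();print(s["effort"].round(2),s["moment"].round(2))
E
```

```text
pos [ 0.4545 -0.3547  0.0112] target [ 0.45   -0.35    0.0105] world d [-0.0045  0.0047 -0.0007]
  rotvec(tool) [-0.18  0.3  -0.09] | shift in current axes [0.0054 0.0036 0.0006] | in target axes [0.0054 0.0036 0.0007]
  clock 22.075 q [-0.78  0.48  1.8   0.    0.86 -2.13] F [ 0.4 -0.5 -0.6] w 0.053
[ 1.000e-02 -4.663e+01 -1.747e+01 -0.000e+00  2.000e-02 -0.000e+00] [-0.03 -0.02 -0.03]
```

Request:
drive_tool(
  motion="0 0 0 0 0 0.002 0",
)

```text
clock: 22.2
position: [0.4548, -0.3549, 0.0108]
ee_rot: [0.003, 0.11, 0.994, -0.002]
contact_force: [-3.6, 3.4, 22.6]
width: 0.0534
```

Request:
drive_tool(
  motion="0 0 0 0 0 0.002 0",
)

```text
clock: 22.32
position: [0.4548, -0.3549, 0.0108]
ee_rot: [0.003, 0.11, 0.994, -0.002]
contact_force: [-3.3, 3.1, 19.2]
width: 0.0533
```

The bottle is on the tray floor, as the force shows. I'll ease off and release.

Request:
drive_tool(
  motion="0 0 0 0 0 0 0; 0 0 0 0 0 0 70; 0 0 0 0 0 0 75; 0 0 0 0 0 0 80; 0 0 0 0 0 0 90; 0 0 0 0 0 0 90; 0 0 0 0 0 -0.02 90; 0 0 0 0 0 -0.03 90; 0 0 0 0 0 -0.05 90; 0 0 0 0 0 -0.05 90; 0 0 0 0 0 -0.05 90; 0 0 0 0 0 0 90",
)

```text
clock: 23.82
position: [0.4535, -0.3538, 0.2144]
ee_rot: [0.001, 0.11, 0.994, -0.001]
contact_force: [-1.5, -1.0, -0.7]
width: 0.077
```

```bash
python3 chk.py 14; python3 - <<'E'
from h import *
p,d=load("side",14); cv2.imwrite("pics/s14.png",cv2.resize(p[100:200,290:410,::-1],None,fx=5,fy=5,interpolation=cv2.INTER_CUBIC))
p,d=load("top",14); cv2.imwrite("pics/t14.png",cv2.resize(p[190:300,370:500,::-1],None,fx=5,fy=5,interpolation=cv2.INTER_CUBIC))
for n in ("side","top"):
    p,d=load(n,14);W=cloud(n,d)
    m=(abs(W[...,0]-.46)<.07)&(abs(W[...,1]+.36)<.06)&(W[...,2]>.010)&(W[...,2]<.035); q=W[m]
    if len(q): print(n,len(q),"bottle1",q.mean(0).round(4),q[:,2].max(),cv2.minAreaRect((q[:,:2]*1000).astype(np.float32)))
E
```

```text
side pillbox top 405 [0.4951 0.3476 0.0398] rect ((495.19464111328125, 344.82049560546875), (37.56862258911133, 46.558799743652344), 74.3939437866211) n [0.009 0.04  0.999]
  bottle 0.448 170 S med 0.4614 peak [ 0.4628  0.2678 -0.1846] T [0.2413 0.2908]
  bottle 0.473 9 S med 0.4736 peak [ 0.4737  0.2646 -0.1908] T [0.2495 0.2881]
top pillbox top 175 [0.4932 0.3443 0.0397] rect ((493.9749450683594, 344.3088684082031), (36.22361755371094, 45.693328857421875), 79.59362030029297) n [0.    0.008 1.   ]
  bottle 0.448 138 S med 0.4627 peak [ 0.4623  0.2629 -0.1833] T [0.2417 0.2905]
  bottle 0.473 4 S med 0.474 peak [ 0.4747  0.2644 -0.1849] T [0.2647 0.2899]
side 89 bottle1 [ 0.4544 -0.3489  0.0209] 0.028820349510358723 ((436.462646484375, -369.3480224609375), (109.62882232666016, 43.18670654296875), 43.67279052734375)
top 149 bottle1 [ 0.4537 -0.3525  0.0236] 0.033266745065307246 ((455.2231750488281, -351.9386901855469), (60.49942398071289, 24.30898666381836), 77.80258178710938)
```

View pics/s14.png

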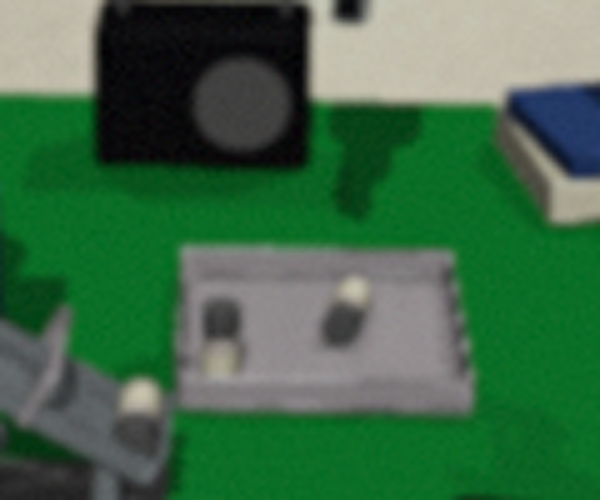

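View pics/t14.png

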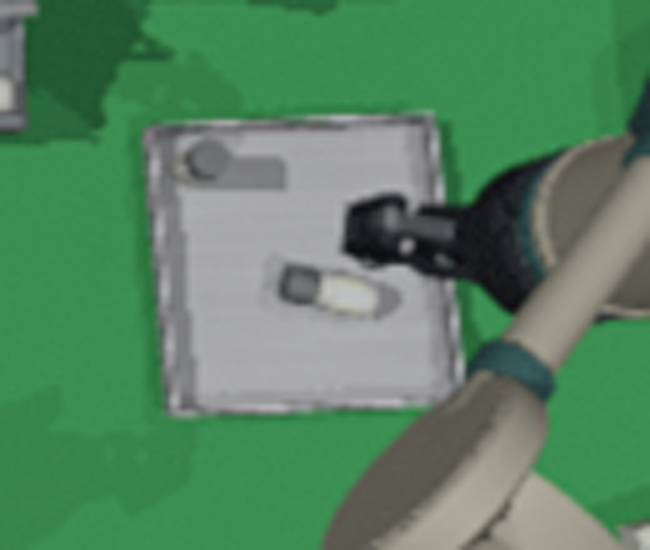

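View pics/side_14.png

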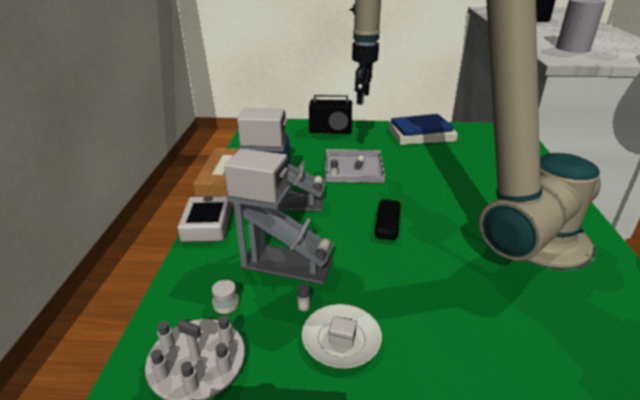

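The picture shows bottle_1 lying in the tray at (345,310), bottle_2 at the stop, and the pillbox upright in the saucer. Nothing else appears to have moved. I'll pause briefly, check that things are at rest, then hand in.

Request:
drive_tool(
  motion="0 0 0 0 0 0 90; 0 0 0 0 0 0 90; 0 0 0 0 0 0 90; 0 0 0 0 0 0 90; 0 0 0 0 0 0 90; 0 0 0 0 0 0 90",
)

```text
clock: 24.68
position: [0.4494, -0.3498, 0.2043]
ee_rot: [-0.006, 0.11, 0.994, 0.005]
contact_force: [-1.1, 0.2, 0.2]
width: 0.0767
```

```bash
python3 - <<'E'
from h import *
p,d=get_image("top");W=cloud("top",d)
m=(abs(W[...,0]-.46)<.07)&(abs(W[...,1]+.36)<.06)&(W[...,2]>.010)&(W[...,2]<.035); q=W[m]
print("bottle1",q.mean(0).round(4)); p0,_=load("top",14); print("diff near tray",cv2.absdiff(p,p0)[215:270,405:460].max(), "chute",cv2.absdiff(p,p0)[180:235,255:300].max(),"saucer",cv2.absdiff(p,p0)[210:270,180:240].max())
print(sign_off())
E
```

```text
bottle1 [ 0.4539 -0.3532  0.0235]
diff near tray 132 chute 12 saucer 19
the job is handed in; nothing more can be done
None
```

The task is complete and handed in at about 25 s of the 70 s allowed. No verdict is reported, so the results below come from my own checks.

- **Pillbox:** I gripped it by its long sides, with the tool leaning 36 degrees, and lifted it square to the slope. Both bottles rolled down to the stop. I set it on the saucer with about 8 N of contact. It stands level, lid up, at about (0.495, 0.3445), which is within 2 mm of the saucer centre I measured.
- **Bottle_1:** I took it by its ends from the stop and laid it in the tray at about (0.454, -0.353). Its position changed by less than 1 mm between my last two looks.
- **Bottle_2:** It rolled to the stop and lies where bottle_1 was, to within about 1 mm.
- **Everything else:** The last full pictures show the other things where they were. I judged this by eye and did not measure each one.

Three things did not read cleanly:

- **Late contact reading:** When I lowered bottle_1, the force stayed near zero for several millimetres and then read about 20 N. The tool was pressing on the tray floor before I let go, which is still under the limits.
- **Tray picture difference:** The final comparison showed a large pixel change near the tray (132). That is probably the hovering arm and its shadow, which drifted about 10 mm, since bottle_1 itself did not move. The chute (12) and saucer (19) showed only noise.
- **Camera offset:** The two cameras disagreed by a few millimetres on some edges.

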